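# Invert a culture plate through the twist chute and rack both plates

## Robot

A 6-joint arm with a two-finger parallel gripper is mounted at the origin on a cart in front of the work surface, level with it; the furniture and walls round the work are solid. World frame = base frame: x ahead of the robot, y to its left, z up, the work surface at z = 0. Lengths are in m, angles in rad, forces in N, time in s.
With the tool pointing down it reaches from about 0.275 to 1 m from the base axis. Payload 8.4 kg.
Tool frame: the origin (TCP) lies midway between the tips of the shut fingers; the grasp point (between the pads) lies 19 mm behind it; z points along the fingers, y is the line along which they close (so a half turn about z gives the same grasp; the last joint's range is limited). The gripper opens to 85 mm and grips with 20 to 120 N. Pads are 22 mm wide; open, the fingers measure 114 mm over their backs; the gripper's body (76 mm by 85 mm) begins 54 mm behind the grasp point. The pads swing forward as they close: fully open they stand 13 mm farther back than shut.
Start: joints at [-1.285, 0.353, 1.633, -0, 1.155, -0.002], TCP at [0.177, -0.599, 0.231] pointing down, gripper open.
Joint ranges: [-2.63, 2.63], [-0.92, 2.1], [0.06, 2.66], [-1.3, 4.44], [0, 2.69], [-3.02, 3.02]. Speed limits (rad/s): [2.22, 2.22, 2.79, 3.14, 3.14, 3.14].

## Interface

Orientations are given as a 3x3 rotation matrix whose columns are the frame's x, y, z axes.
In Python, from plant import env gives the robot as it stands.
- The arm moves only by the tool arm_command, never from a script. Its argument "rows" is a list of rows, each an object of numbers: "claw": the closure in counts, from 0 (fully open) to 255 (shut); "x", "y", "z": the shift along the tool's x, y, z each as a share of 0.25 m, from -1 to 1; "wx", "wy", "wz": the turn, a rotation vector about the tool's x, y, z each as a share of pi/4 rad, from -1 to 1. A call has 1 to 12 rows; each row is the pose to reach, as a shift and turn from the pose commanded when the call began, along the tool's axes at that moment; what a row does not reach only later rows make up. A row lasts 1/12 s, in which the tool goes at most 41.7 mm and 7.16 degrees, less where a joint would pass 70% of its speed; a pose out of reach is approached as far as the arm can. A call with a number of a shift or a turn outside -1 to 1 is refused whole. A call with a gripper value outside its range is refused whole. The fingers move at their own pace and stop on an object; "newtons" is the grip in N (left out, the last holds). Time passes only in rows, so rows that repeat a pose let the fingers close. It gives the time, the measured TCP pose, the force, the opening and the grip force at its end, in the units of the state.
- env.state(): the state, without advancing time (a new reading comes with each control period).
- env.grab_frame(name): name is "scene" or "side" or "wrist"; returns the picture (420x560x3 uint8, red, green, blue); there is no depth.
- env.camera_info(name): a dict with "K" (3x3 intrinsics, pixels), "rvec" (rotation vector, rad) and "tvec" (3), from world to camera coordinates, as OpenCV has them; the wrist camera has in their place "hand_eye" (4x4, takes a point from camera to tool coordinates, whose origin is the TCP and whose axes are the flange's). Camera axes: x right, y down, z forward; pixel columns grow to the right and rows downward; lengths in m; the calibration is good to about 2 mm. The wrist camera is an equidistant fisheye: a pixel r from the principal point sees the ray r / f radians off the axis. A picture is of the moment at which its call begins: read the wrist's pose just before it. camera_info takes no time and is no camera call.
- env.hand_in(): hands the job in; it is judged then, once.
Trained networks look in the newest picture that a camera, given by its name, has taken for a name from the list of things; names that differ only in an ending like _2 or _b are one class to them, and where a whole thing is asked for, a point or a joint stands for the part that bears it (a point fixed in the world has none). Each returns a list of dicts, best first, with "confidence" (0 to 1); they miss things now and then, are a little off and sometimes report something else, mostly with a low value. They report only what shows in the picture. A call takes as long as a camera call. They do not tell look-alikes from the thing itself.
- env.boxes_of(camera, query): "rect" ([left, top, width, height] in pixels, round what is visible of it).
- env.outline_of(camera, query): "region" (420x560 bool, what is visible of it) and "rect" ([left, top, width, height] in pixels, round what is visible of it).
- env.place_of(camera, query): "position" ([column, row] in pixels: a listed point, or the origin of a listed thing).
The state is a dict: "time": time; "joints": joint angles; "joint_velocities": joint speeds; "effort": joint torques, N m; "eef_pos": TCP position; "ee_rot": TCP orientation; "contact_force": force on the tool from outside, world axes, zero at the start; "moment": the same for the moment, N m; "finger_gap": finger opening in m; "grasp_force": force on a finger pad.
Only numpy, scipy, OpenCV 4.12 (cv2) and the standard library are available. Lean on these libraries where they do the work, as an engineer would, in place of code of your own. Each camera call takes 0.05 s, during which the arm holds its last target. There are 200 camera calls.

## Task

Get both culture plates ready for incubation, lid down. First set the already inverted plate that still lies on the landing of the wire inverter onto the wire rack; then let the lid-up plate from the bench slide through the inverter from its infeed rails, so that it comes out lid down on the landing, and set it on the rack beside the first. Both must finally lie flat on the rack's rails, lid down and let go, and everything else on the bench must stay where it is.

Things in the scene. Friction and masses are not known exactly. Their poses are not given: they have to be found in the camera images.
- plate_1_c (a point): Centre of the lidded petri dish (culture plate) that stands lid up on the bench between the marker and the tube block; 60 mm across, 16 high, 25 g. Its z axis points from base to lid: up at the start.
- plate_2_c (a point): Centre of the same kind of dish (60 mm across, 16 high) that lies lid down on the inverter's sloping landing at the start; its z axis (base to lid) points down, square to the landing.
- inverter: Plate inverter, fixed: steel rods on a grey base plate (104 x 335 mm) form a slot 36 mm high, 68 wide, that runs down along its +y at 41 degrees and twists half a turn. A dish laid lid up on the infeed rails slides in by itself and lies lid down against the landing's stop a second later. Origin on the bench under the slot's middle, z up.
- infeed (a point): Where a dish's centre must be when it is let go (8 mm off the rails). z: normal of the slope, y: straight down it, x: across. Two open slippery rails, 41 mm over their outsides, a blue heel 47 mm up the slope; fingers can straddle them. Good within 5 mm across, 8 along, 6 above, held about parallel to the slope. The slot's mouth is 40 mm down the slope, the first ring (91 mm) 105 mm.
- twist_mid (a point): Middle of the twisted slot, half way through the half turn (on its axis).
- landing (a point): Centre of a dish lying against the landing's black rubber stop, 8 mm over the rails. z: normal of the landing, y: straight down it (it slopes 24 degrees), x: across. Rails 51 mm over their outsides, about 62 mm above the bench; the stop reaches 36 mm over them. Sides open for fingers from 34 mm before to 18 behind; the ceiling rods (44 mm over the rails) end 40 mm before it.
- rack: Wire incubation rack, fixed to the bench: two rails (5 mm rods 36 mm apart, 41 mm over their outsides) along its y, at whose ends the wire turns up 18 mm; clear length 163 mm, room for two dishes side by side (say 38 mm either side of the middle). The sides are open. Origin on the bench under its middle; feet 86 mm wide.
- rack_top (a point): Middle of the rack at the top of its rails, 62.5 mm above the bench; y along the rails.
- tape_roll: Yellow label-tape roll lying flat, 68 mm across, 19 high (mm). Bystander; origin in the middle of its underside.
- tube_block: Orange microtube block, 60 x 118 x 38 (long side along its y) (mm). Bystander; origin in the middle of its underside.
- bottle_red: Small glass bottle with red cap, 55 mm across, 103 high (mm). Bystander; origin in the middle of its underside.
- film_box: Blue and white film carton, 56 x 118 x 56 (long side along its y) (mm). Bystander; origin in the middle of its underside.
- forceps: Steel forceps lying flat, 13 x 135 x 8 (long along its y) (mm). Bystander; origin in the middle of its underside.
- marker: Red felt marker lying flat, 13 x 136 x 14 (long along its y) (mm). Bystander; origin in the middle of its underside.
- plate_1: The dish of point plate_1_c; origin in the middle of its base's underside.
- plate_2: The dish of point plate_2_c; origin in the middle of its base's underside (above at the start, since it lies lid down).
There are look-alikes about, which are no part of the job. What is shaped like the plate_1 but blue is not meant.

How it is judged:
On the way, in this order (a step that is already met when the one before it is completed fails the run):
1. The plate from the landing lies lid down on the rack's rails and is let go (x of plate_2_c in the frame of rack_top between -0.018 and 0.018 m and y of plate_2_c in the frame of rack_top between -0.08 and 0.08 m and z of plate_2_c in the frame of rack_top between 0.004 and 0.012 m and angle between plate_2_c's own z axis and vertical above 3 rad and linear speed of plate_2 below 0.02 m/s and contact force between the fingers and plate_2 below 0.1 N), for 0.2 s.
2. The other plate passes through the middle of the inverter's twisted slot (distance between plate_1_c and twist_mid below 0.035 m).
3. It has come out and lies lid down on the landing (distance between plate_1_c and landing below 0.03 m and angle between plate_1_c's own z axis and vertical above 2.5 rad and linear speed of plate_1 below 0.05 m/s), for 0.1 s.
At the end, for the whole second after the job is handed in: Both plates lie on the rack's rails lid down (within 8 degrees of level, centre within 18 mm of the rack's middle line and 80 mm of its middle, 4 to 12 mm above the rail tops), at rest and let go (all of step 1 and x of plate_1_c in the frame of rack_top between -0.018 and 0.018 m and y of plate_1_c in the frame of rack_top between -0.08 and 0.08 m and z of plate_1_c in the frame of rack_top between 0.004 and 0.012 m and angle between plate_1_c's own z axis and vertical above 3 rad and linear speed of plate_1 below 0.02 m/s and contact force between the fingers and plate_1 below 0.1 N); the robot touches nothing.
It fails at once if Something else on the bench (tape roll, tube block, red-capped bottle, film box, forceps or marker) is moved by more than 3 cm (distance of any of tape_roll, tube_block, bottle_red, film_box, forceps, marker from where it was at the start of the episode above 0.03 m).
It also fails if it takes over 64 s, if anything falls off the work surface, if the arm or the gripper's body presses on something with over 40 N, if the wrist force passes 120 N, or if a joint passes its speed limit or range.

## Working session

There is one attempt and no reset: what is moved stays moved. The work goes in short steps, Python scripts to look and compute and a tool call to move; the robot and the scene stay as the last step left them, time stands still between calls to the robot, and variables do not carry over. Pictures are saved under pics/ and viewed, at most 10 in all, crops included, and the job is handed in when it is done.

Besides the shell and the picture viewer there is one more tool, called after "Request:" by a JSON object that holds its "name" and its "arguments", one argument or row to a line. arm_command: Moves the arm, as the interface text tells. Its arguments: {"type":"object","properties":{"rows":{"type":"array","items":{"type":"object","properties":{"claw":{"type":"number"},"x":{"type":"number","minimum":-1,"maximum":1},"y":{"type":"number","minimum":-1,"maximum":1},"z":{"type":"number","minimum":-1,"maximum":1},"wx":{"type":"number","minimum":-1,"maximum":1},"wy":{"type":"number","minimum":-1,"maximum":1},"wz":{"type":"number","minimum":-1,"maximum":1}}}},"newtons":{"type":"number"}},"required":["rows"]}

```bash
ls; mkdir -p pics; cat > h.py <<'E'
from plant import env
import numpy as np, cv2
def cam(n):
    c=env.camera_info(n); K=np.array(c["K"]); 
    return K,cv2.Rodrigues(np.array(c["rvec"],float))[0],np.array(c["tvec"],float).ravel()
def ray(n,p):
    K,R,t=cam(n); d=R.T@np.linalg.inv(K)@np.array([p[0],p[1],1.]); return -R.T@t,d/np.linalg.norm(d)
def onz(n,p,z):
    o,d=ray(n,p); return o+d*(z-o[2])/d[2]
def proj(n,X):
    K,R,t=cam(n); q=K@(R@np.array(X,float)+t); return q[:2]/q[2]
def tri(pa,pb,a="scene",b="side"):
    o1,d1=ray(a,pa);o2,d2=ray(b,pb)
    s=np.linalg.lstsq(np.c_[d1,-d2],o2-o1,rcond=None)[0]
    p,q=o1+s[0]*d1,o2+s[1]*d2; return (p+q)/2,np.linalg.norm(p-q)
E
python3 - <<'E'
from h import *
np.set_printoptions(precision=3,suppress=True)
for n in("scene","side"):
    im=env.grab_frame(n); cv2.imwrite(f"pics/{n}0.png",cv2.resize(im[:,:,::-1],(800,600)))
    K,R,t=cam(n); print(n,-R.T@t,K[0,0])
    for q in("plate_1_c","plate_2_c","infeed","landing","twist_mid","rack_top","inverter","rack"):
        print(q,[(np.round(d["position"],1),round(d["confidence"],2)) for d in env.place_of(n,q)][:4])
E
```

```text
pics
scene [-0.107  0.551  1.009] 418.2775230900304
plate_1_c [(array([368.5, 225.4]), 0.78), (array([325., 184.]), 0.46)]
plate_2_c [(array([239. , 229.4]), 0.52)]
infeed [(array([328.8, 132.3]), 0.75), (array([287.9, 178.3]), 0.7)]
landing [(array([324.1, 261.2]), 0.73), (array([239.2, 231.3]), 0.6)]
twist_mid [(array([287.7, 176.5]), 0.61)]
rack_top [(array([254.1, 306.4]), 0.74)]
inverter [(array([281. , 227.2]), 0.71)]
rack [(array([254.1, 322.4]), 0.92)]
side [ 0.22  -1.032  0.91 ] 442.3534976999523
plate_1_c []
plate_2_c [(array([315.5, 231.2]), 0.59)]
infeed [(array([341.1, 225.9]), 0.59)]
landing [(array([317.9, 233.2]), 0.82), (array([242.3, 237.4]), 0.15)]
twist_mid [(array([236.8, 224.1]), 0.59), (array([330.5, 227.2]), 0.55)]
rack_top [(array([235.7, 223.4]), 0.7), (array([249.7, 265.7]), 0.47)]
inverter []
rack [(array([240. , 234.9]), 0.85)]
```

View pics/scene0.png

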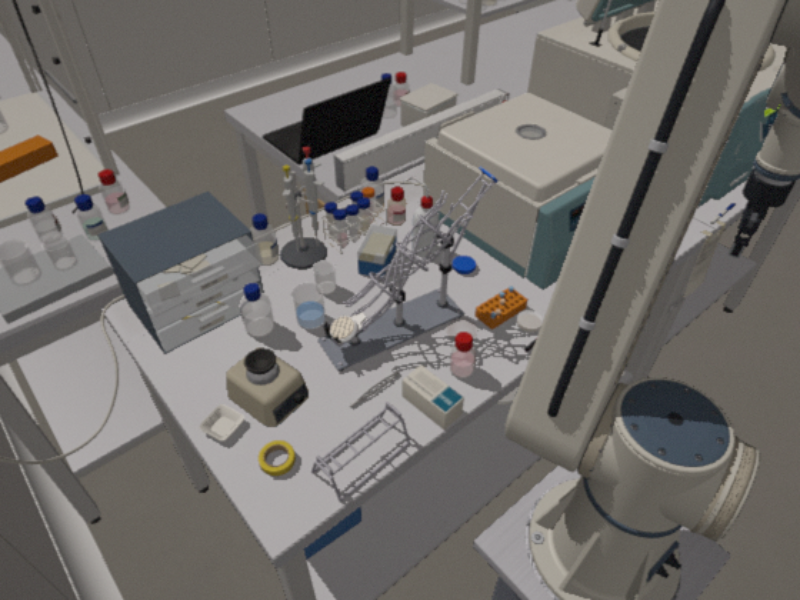

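View pics/side0.png

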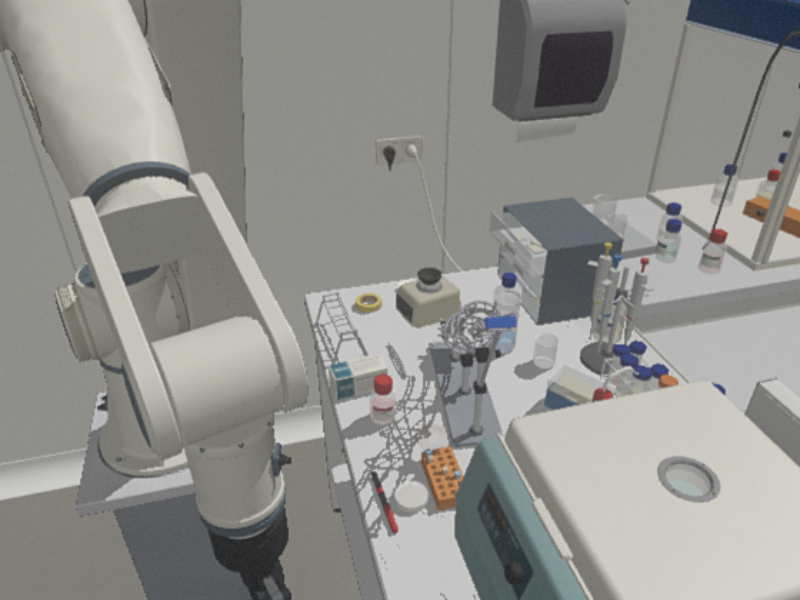

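The picked plate_1 is the white dish at scene px (369,224) and side (288,348). The blue one at scene (324,185) is the look-alike, and the glass beakers at (226,195) and (216,214) and the white tray at (155,297) are other distractors. plate_2 is on the landing at scene (241,230), and the rack is at (254,310).

```bash
python3 - <<'E'
from h import *
np.set_printoptions(precision=3,suppress=True)
im=env.grab_frame("scene"); a=cv2.resize(im[110:250,210:400],(800,590),interpolation=cv2.INTER_CUBIC)
cv2.imwrite("pics/crop1.png",a[:,:,::-1])
im=env.grab_frame("side"); a=cv2.resize(im[200:380,210:390],(600,600),interpolation=cv2.INTER_CUBIC)
cv2.imwrite("pics/crop2.png",a[:,:,::-1])
print("p1",onz("scene",(368.5,225.4),.008),onz("side",(288,348),.012))
for nm,a,b in[("infeed",(328.8,132.3),(341.1,225.9)),("landing",(239.2,230.3),(317.9,233.2)),("p2",(239,229.4),(315.5,231.2)),("mid",(287.7,176.5),(330.5,227.2)),("racktop",(254.1,306.4),(235.7,223.4))]:
    print(nm,tri(a,b))
print("rack",onz("scene",(254.1,322.4),0),onz("side",(240,234.9),0),onz("scene",(254.1,306.4),.0625),onz("side",(235.7,223.4),.0625))
print("inv",onz("scene",(281,227.2),0))
for n in("tape_roll","tube_block","bottle_red","film_box","forceps","marker"):
    for c in("scene","side"):
        r=env.place_of(c,n)
        print(n,c,[(onz(c,d["position"],0)[:2],round(d["confidence"],2)) for d in r[:2]])
E
```

```text
p1 [ 0.435 -0.297  0.008] [ 0.428 -0.311  0.012]
infeed (array([ 0.588, -0.233,  0.313]), np.float64(0.016623455204911552))
landing (array([0.643, 0.074, 0.064]), np.float64(0.005628131212020073))
p2 (array([0.637, 0.077, 0.072]), np.float64(0.009569719722556021))
mid (array([ 0.614, -0.095,  0.207]), np.float64(0.005456122099425196))
racktop (array([0.395, 0.205, 0.063]), np.float64(0.008509680184685424))
rack [0.394 0.212 0.   ] [0.405 0.219 0.   ] [0.4   0.205 0.062] [0.391 0.203 0.062]
inv [ 0.62  -0.074  0.   ]
tape_roll scene [(array([0.496, 0.337]), 0.87)]
tape_roll side [(array([0.506, 0.339]), 0.56)]
tube_block scene [(array([ 0.498, -0.254]), 0.68), (array([ 0.381, -0.298]), 0.33)]
tube_block side [(array([ 0.497, -0.268]), 0.91), (array([0.781, 0.194]), 0.2)]
bottle_red scene [(array([ 0.437, -0.084]), 0.63)]
bottle_red side [(array([ 0.425, -0.082]), 0.92), (array([0.684, 0.198]), 0.33)]
film_box scene [(array([0.403, 0.041]), 0.87)]
film_box side [(array([0.407, 0.031]), 0.67), (array([0.4  , 0.284]), 0.39)]
forceps scene [(array([0.503, 0.097]), 0.6)]
forceps side [(array([0.516, 0.091]), 0.65)]
marker scene [(array([0.401, 0.205]), 0.47), (array([ 0.388, -0.314]), 0.42)]
marker side [(array([ 0.389, -0.303]), 0.79)]
```

View pics/crop1.png

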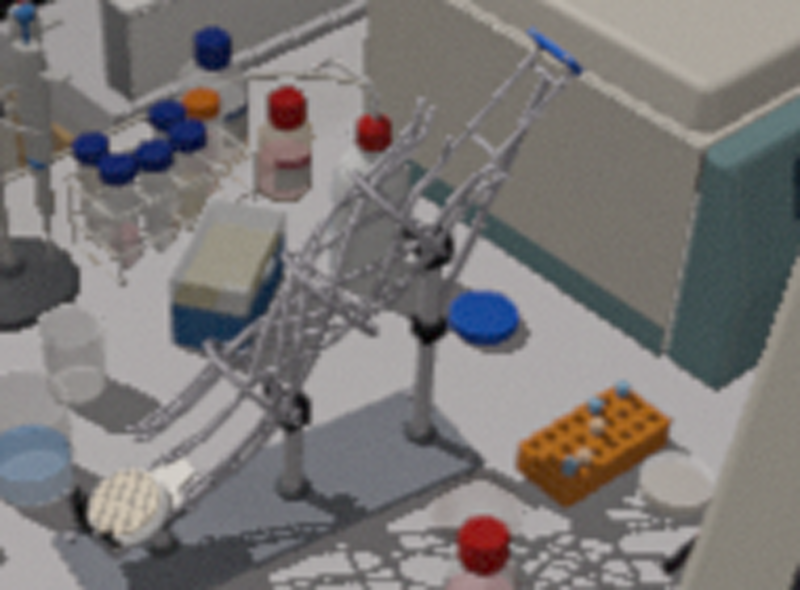

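View pics/crop2.png

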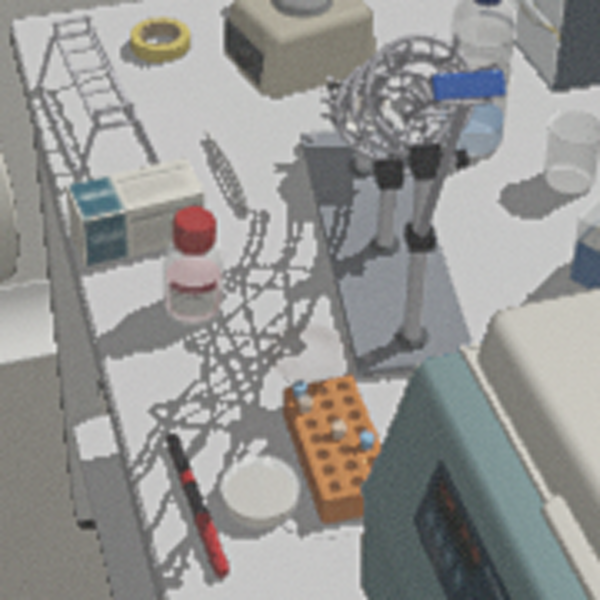

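```bash
python3 - <<'E'
from h import *
np.set_printoptions(precision=3,suppress=True)
print("heel",tri((341.3,122.3),(350.4,225.2)))
print("corner", onz("scene",(323.5,220.4),.003),onz("side",(318,312.5),.003))
print("cornerfarR",onz("scene",(308.6,202),.003),onz("side",(349.5,305),.003))
print("cornerL side",onz("side",(300,241.4),.003),"scene front-left",onz("scene",(345*.7,367*.7),.003),onz("scene",(320*.7,338*.7),.003))
s=env.state(); print(s["eef_pos"],s["ee_rot"],s["joints"])
c=env.camera_info("wrist"); print(c)
# rack ends, scene full-image px: feet
for p in[(322,490),(408,443),(318,462),(395,408)]: print(p,onz("scene",(p[0]*.7,p[1]*.7),.0),onz("scene",(p[0]*.7,p[1]*.7),.08))
# block / marker yaw
for n in("tube_block","marker","film_box"):
    r=env.outline_of("side",n)[0]["region"]; pts=np.argwhere(r)[:,::-1]
    W=np.array([onz("side",p,.03 if n!="marker" else .007)[:2] for p in pts],np.float32); print(n,cv2.minAreaRect(W))
E
```

```text
heel (array([ 0.587, -0.274,  0.337]), np.float64(0.0027940489809365355))
corner [ 0.55  -0.202  0.003] [ 0.545 -0.207  0.003]
cornerfarR [ 0.649 -0.226  0.003] [ 0.641 -0.204  0.003]
cornerL side [0.595 0.122 0.003] scene front-left [0.599 0.104 0.003] [0.703 0.098 0.003]
[ 0.177 -0.599  0.231] [[ 0.959  0.284 -0.   ]
 [ 0.284 -0.959  0.   ]
 [-0.    -0.    -1.   ]] [-1.285  0.353  1.633 -0.     1.155 -0.002]
{'K': array([[325.192,   0.   , 285.235],
       [  0.   , 325.192, 205.875],
       [  0.   ,   0.   ,   1.   ]]), 'hand_eye': array([[-0.001, -0.956, -0.292,  0.074],
       [ 1.   , -0.001,  0.001, -0.001],
       [-0.001, -0.292,  0.956, -0.143],
       [ 0.   ,  0.   ,  0.   ,  1.   ]])}
(322, 490) [0.394 0.307 0.   ] [0.354 0.326 0.08 ]
(408, 443) [0.368 0.122 0.   ] [0.331 0.156 0.08 ]
(318, 462) [0.446 0.28  0.   ] [0.402 0.301 0.08 ]
(395, 408) [0.448 0.088 0.   ] [0.404 0.125 0.08 ]
tube_block ((0.4941127300262451, -0.2945757508277893), (0.14072498679161072, 0.06756389141082764), 87.97758483886719)
marker ((0.3799682855606079, -0.3006596565246582), (0.016734721139073372, 0.13656653463840485), 1.3452364206314087)
film_box ((0.40416237711906433, 0.024304833263158798), (0.13074156641960144, 0.11809826642274857), 4.146022796630859)
```

```bash
cat >> h.py <<'E'
from scipy.spatial.transform import Rotation as Ro
th=np.arctan2(.156,.988)
def Rtool(yaw,tilt):  # tool y heading yaw(deg) in xy; then top leaned by tilt(deg) toward tool +x
    a=np.radians(yaw); y=np.array([np.cos(a),np.sin(a),0]); z=np.array([0,0,-1.]); x=np.cross(y,z)
    t=np.radians(tilt); z2=-(np.cos(t)*np.array([0,0,1.])+np.sin(t)*x)
    return np.c_[np.cross(y,z2),y,z2]
def plan(wps,start=None):
    """wps: (pos,R); prints the row numbers per call, chained from start/current commanded"""
    s=env.state(); p,R=(np.array(s["eef_pos"]),np.array(s["ee_rot"])) if start is None else start
    for P,Q in wps:
        d=R.T@(np.array(P)-p)/.25; w=Ro.from_matrix(R.T@Q).as_rotvec()/(np.pi/4)
        n=int(np.ceil(max(abs(d).max(),abs(w).max())-1e-9)) or 1
        d=np.round(d,3);w=np.round(w,3)
        print("xyz",d,"w",w,"n",n,"rows %.1f %.1f"%(np.linalg.norm(d)*250/41.7,np.linalg.norm(w)*45/7.16))
        p=p+R@(d*.25); R=R@Ro.from_rotvec(w*np.pi/4).as_matrix()
    return p,R
def wray(px,pos,R):
    c=env.camera_info("wrist");K=c["K"];H=np.array(c["hand_eye"])
    u=(np.array(px)-[K[0,2],K[1,2]])/K[0,0]; r=np.hypot(*u)
    d=np.r_[u/r*np.sin(r),np.cos(r)] if r>1e-9 else np.array([0,0,1.])
    return pos+R@H[:3,3],R@H[:3,:3]@d
def wonz(px,pos,R,z):
    o,d=wray(px,pos,R); return o+d*(z-o[2])/d[2]
def wproj(X,pos,R):
    c=env.camera_info("wrist");K=c["K"];H=np.array(c["hand_eye"])
    q=H[:3,:3].T@(R.T@(np.array(X)-pos)-H[:3,3]); a=np.arctan2(np.hypot(q[0],q[1]),q[2])
    return a*K[0,0]*q[:2]/np.hypot(q[0],q[1])+[K[0,2],K[1,2]]
E
python3 - <<'E'
from h import *
np.set_printoptions(precision=3,suppress=True)
plan([((.3,-.40,.40),Rtool(-45,0)),((.42,-.19,.41),Rtool(-15,0)),((.50,.05,.38),Rtool(-9,0))])
E
```

```text
xyz [ 0.696 -0.625 -0.675] w [-0.    -0.    -0.634] n 1 rows 6.9 4.0
xyz [ 0.934 -0.254 -0.04 ] w [-0.    -0.    -0.666] n 1 rows 5.8 4.2
xyz [1.01 0.06 0.12] w [ 0.    -0.    -0.134] n 2 rows 6.1 0.8
```

Request:
{"name": "arm_command", "arguments": {
  "rows": [
    {"z":-0.675,"claw":0},
    {"z":-0.675},
    {"z":-0.675},
    {"z":-0.675},
    {"x":0.7,"y":-0.625,"z":-0.675,"wz":-0.634},
    {"x":0.7,"y":-0.625,"z":-0.675,"wz":-0.634},
    {"x":0.7,"y":-0.625,"z":-0.675,"wz":-0.634},
    {"x":0.7,"y":-0.625,"z":-0.675,"wz":-0.634},
    {"x":0.7,"y":-0.625,"z":-0.675,"wz":-0.634},
    {"x":0.7,"y":-0.625,"z":-0.675,"wz":-0.634}
  ]
}}

```text
invalid input
```

Request:
{"name": "arm_command", "arguments": {
  "rows": [
    {"x":0.93,"y":-0.25,"z":-0.04,"wz":-0.67},
    {"x":0.93,"y":-0.25,"z":-0.04,"wz":-0.67},
    {"x":0.93,"y":-0.25,"z":-0.04,"wz":-0.67},
    {"x":0.93,"y":-0.25,"z":-0.04,"wz":-0.67},
    {"x":0.93,"y":-0.25,"z":-0.04,"wz":-0.67},
    {"x":0.93,"y":-0.25,"z":-0.04,"wz":-0.67},
    {"x":0.93,"y":-0.25,"z":-0.04,"wz":-0.67}
  ]
}}

```text
invalid input
```

Request:
{"name": "arm_command", "arguments": {
  "rows": [
    {"x":1,"y":0.06,"z":0.12,"wz":-0.13},
    {"x":1,"y":0.06,"z":0.12,"wz":-0.13},
    {"x":1,"y":0.06,"z":0.12,"wz":-0.13},
    {"x":1,"y":0.06,"z":0.12,"wz":-0.13},
    {"x":1,"y":0.06,"z":0.12,"wz":-0.13},
    {"x":1,"y":0.06,"z":0.12,"wz":-0.13},
    {"x":1,"y":0.06,"z":0.12,"wz":-0.13},
    {"x":1,"y":0.06,"z":0.12,"wz":-0.13}
  ]
}}

```text
invalid input
```

```bash
python3 - <<'E'
from h import *
np.set_printoptions(precision=3,suppress=True)
s=env.state();p,R=np.array(s["eef_pos"]),np.array(s["ee_rot"]);print(s["time"],p,R,s["joints"])
np.savez("v1",p=p,R=R)
im=env.grab_frame("wrist"); cv2.imwrite("pics/w1.png",cv2.resize(im[:,:,::-1],(800,600)))
for q,z in(("plate_2_c",.07),("landing",.07),("rack_top",.0625),("rack",0),("inverter",0)):
    print(q,[(np.round(d["position"],1),round(d["confidence"],2),wonz(d["position"],p,R,z)) for d in env.place_of("wrist",q)][:3])
E
```

```text
1.75 [ 0.177 -0.599  0.231] [[ 0.959  0.284  0.   ]
 [ 0.284 -0.959  0.   ]
 [ 0.    -0.    -1.   ]] [-1.285  0.353  1.633  0.     1.155 -0.002]
plate_2_c []
landing []
rack_top []
rack []
inverter []
```

View pics/w1.png

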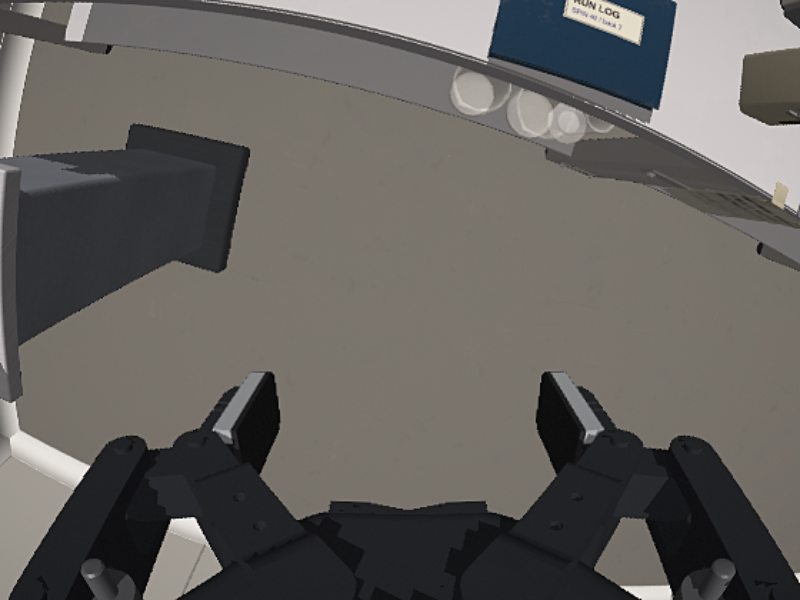

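The moves were refused, so the arm is still at its start and the picture shows only floor and open fingers. I'll send rows with every field filled in.

Request:
{"name": "arm_command", "arguments": {
  "rows": [
    {"claw":0,"x":0,"y":0,"z":-0.675,"wx":0,"wy":0,"wz":0},
    {"claw":0,"x":0,"y":0,"z":-0.675,"wx":0,"wy":0,"wz":0},
    {"claw":0,"x":0,"y":0,"z":-0.675,"wx":0,"wy":0,"wz":0},
    {"claw":0,"x":0.7,"y":-0.625,"z":-0.675,"wx":0,"wy":0,"wz":-0.634},
    {"claw":0,"x":0.7,"y":-0.625,"z":-0.675,"wx":0,"wy":0,"wz":-0.634},
    {"claw":0,"x":0.7,"y":-0.625,"z":-0.675,"wx":0,"wy":0,"wz":-0.634},
    {"claw":0,"x":0.7,"y":-0.625,"z":-0.675,"wx":0,"wy":0,"wz":-0.634},
    {"claw":0,"x":0.7,"y":-0.625,"z":-0.675,"wx":0,"wy":0,"wz":-0.634},
    {"claw":0,"x":0.7,"y":-0.625,"z":-0.675,"wx":0,"wy":0,"wz":-0.634},
    {"claw":0,"x":0.7,"y":-0.625,"z":-0.675,"wx":0,"wy":0,"wz":-0.634}
  ]
}}

```text
time: 2.88
eef_pos: [0.3032, -0.3961, 0.4018]
ee_rot: [[0.705, 0.71, 0.003], [0.71, -0.705, -0.0], [0.002, 0.002, -1.0]]
contact_force: [-0.1, 0.1, 0.4]
finger_gap: 0.0857
grasp_force: 0.0
```

Request:
{"name": "arm_command", "arguments": {
  "rows": [
    {"claw":0,"x":0.93,"y":-0.25,"z":-0.04,"wx":0,"wy":0,"wz":-0.67},
    {"claw":0,"x":0.93,"y":-0.25,"z":-0.04,"wx":0,"wy":0,"wz":-0.67},
    {"claw":0,"x":0.93,"y":-0.25,"z":-0.04,"wx":0,"wy":0,"wz":-0.67},
    {"claw":0,"x":0.93,"y":-0.25,"z":-0.04,"wx":0,"wy":0,"wz":-0.67},
    {"claw":0,"x":0.93,"y":-0.25,"z":-0.04,"wx":0,"wy":0,"wz":-0.67},
    {"claw":0,"x":0.93,"y":-0.25,"z":-0.04,"wx":0,"wy":0,"wz":-0.67}
  ]
}}

```text
time: 3.38
eef_pos: [0.4218, -0.189, 0.4103]
ee_rot: [[0.253, 0.967, 0.001], [0.967, -0.253, 0.0], [0.0, 0.001, -1.0]]
contact_force: [0.9, -0.6, 0.8]
finger_gap: 0.0855
grasp_force: 0.0
```

Request:
{"name": "arm_command", "arguments": {
  "rows": [
    {"claw":0,"x":1,"y":0.06,"z":0.12,"wx":0,"wy":0,"wz":-0.13},
    {"claw":0,"x":1,"y":0.06,"z":0.12,"wx":0,"wy":0,"wz":-0.13},
    {"claw":0,"x":1,"y":0.06,"z":0.12,"wx":0,"wy":0,"wz":-0.13},
    {"claw":0,"x":1,"y":0.06,"z":0.12,"wx":0,"wy":0,"wz":-0.13},
    {"claw":0,"x":1,"y":0.06,"z":0.12,"wx":0,"wy":0,"wz":-0.13},
    {"claw":0,"x":1,"y":0.06,"z":0.12,"wx":0,"wy":0,"wz":-0.13},
    {"claw":0,"x":1,"y":0.06,"z":0.12,"wx":0,"wy":0,"wz":-0.13},
    {"claw":0,"x":1,"y":0.06,"z":0.12,"wx":0,"wy":0,"wz":-0.13}
  ]
}}

```text
time: 4.05
eef_pos: [0.4997, 0.0484, 0.3793]
ee_rot: [[0.152, 0.988, -0.001], [0.988, -0.152, -0.0], [-0.0, -0.001, -1.0]]
contact_force: [-0.5, -0.0, -0.6]
finger_gap: 0.0853
grasp_force: 0.0
```

```bash
python3 - <<'E'
from h import *
np.set_printoptions(precision=3,suppress=True)
s=env.state();p,R=np.array(s["eef_pos"]),np.array(s["ee_rot"]);print(s["time"],p,R,s["joints"])
np.savez("v1",p=p,R=R)
im=env.grab_frame("wrist"); cv2.imwrite("pics/w2.png",cv2.resize(im[:,:,::-1],(800,600)))
for q,z in(("plate_2_c",.07),("landing",.07),("rack_top",.0625),("rack",0),("inverter",0)):
    print(q,[(np.round(d["position"],1),round(d["confidence"],2),wonz(d["position"],p,R,z)) for d in env.place_of("wrist",q)][:3])
E
```

```text
4.05 [0.5   0.048 0.379] [[ 0.152  0.988 -0.001]
 [ 0.988 -0.152 -0.   ]
 [-0.    -0.001 -1.   ]] [ 0.094  0.043  1.694 -0.     1.406  0.247]
plate_2_c [(array([287. , 127.7]), 0.32, array([0.509, 0.097, 0.07 ]))]
landing [(array([315.1, 326.5]), 0.55, array([ 0.507, -0.239,  0.07 ]))]
rack_top [(array([281. , 338.1]), 0.67, array([ 0.443, -0.262,  0.062])), (array([196.4,  62.3]), 0.61, array([0.397, 0.213, 0.062]))]
rack [(array([211.6,  73.3]), 0.71, array([0.404, 0.201, 0.   ]))]
inverter [(array([363.9, 214.7]), 0.7, array([ 0.618, -0.072,  0.   ]))]
```

View pics/w2.png

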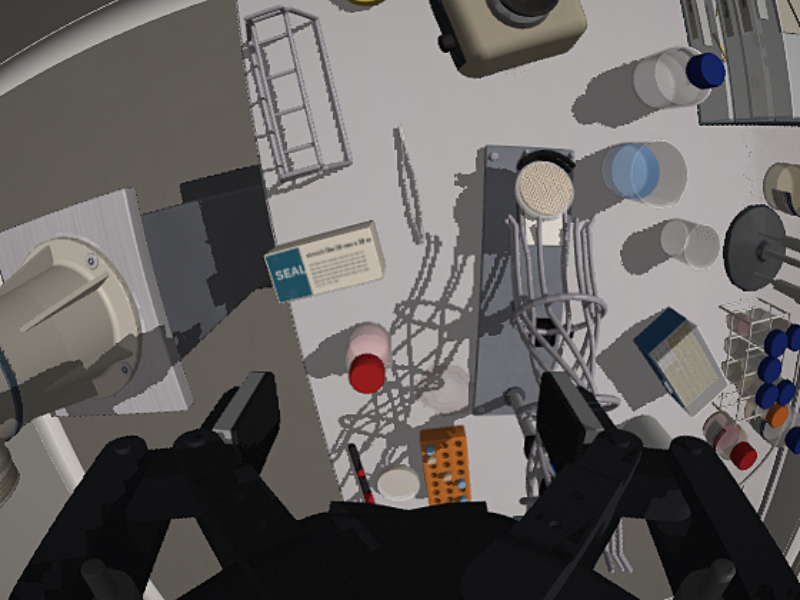

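The wrist view shows plate_2 (mesh-patterned base up) at px (381,133), the rack at (205,70), and plate_1 at (279,339) between the marker and the orange block.

```bash
python3 - <<'E'
from h import *
np.set_printoptions(precision=3,suppress=True)
v=np.load("v1.npz");p,R=v["p"],v["R"]
im=cv2.imread("pics/w2.png")
print("p2 top",wonz((381.5,133),p,R,.078),"p1 top",wonz((279,339),p,R,.016))
print("base corners",[wonz((a*.7,b*.7),p,R,.004)[:2] for a,b in((485,147),(573,150),(473,412))])
def L(a,b,c):
    q=[tuple(np.round(wproj(x,p,R)/.7*S-O).astype(int)) for x in(a,b)]; cv2.line(cr,*q,c,1)
S=3.5;O=np.array([225,0])*S
cr=cv2.resize(im[0:200,225:395],None,fx=S,fy=S,interpolation=cv2.INTER_CUBIC)[:, :595]
raw=cr.copy()
for yaw,c in((0,(0,0,255)),(5,(0,160,0))):
    a=np.radians(yaw);X=np.array([np.cos(a),np.sin(a),0]);Y=np.array([-np.sin(a),np.cos(a),0]);o=np.array([.397,.208,.06])
    for s in(-.018,.018): L(o+s*X-.0815*Y,o+s*X+.0815*Y,c)
cv2.imwrite("pics/rk.png",cv2.resize(np.hstack([raw,cr]),(800,480)))
E
```

```text
p2 top [0.639 0.073 0.078] p1 top [ 0.432 -0.303  0.016]
base corners [array([0.597, 0.121]), array([0.7  , 0.107]), array([ 0.546, -0.206])]
```

View pics/rk.png

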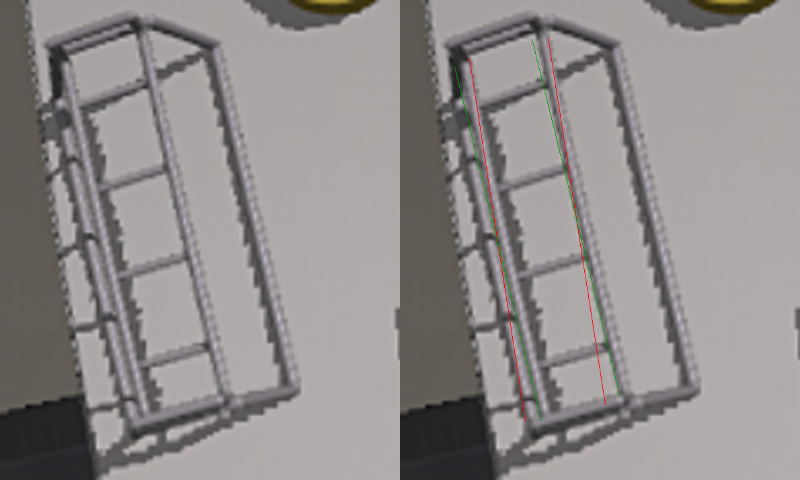

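```bash
python3 - <<'E'
from h import *
np.set_printoptions(precision=4,suppress=True)
v=np.load("v1.npz");p,R=v["p"],v["R"]
f=lambda u,w:wonz((np.array([u/.672/3.5+225,w/.686/3.5]))*.7,p,R,.06)[:2]
for a,b in(((150,40),(220,365)),((80,140),(134,385)),((80,103),(150,83)),((142,360),(208,347)),((145,430),(230,400)),((60,45),(145,18))):
    A,B=f(*a),f(*b); print(A,B,(A+B)/2,np.degrees(np.arctan2(*(A-B)[::1]))) 
# landing dish grasp plan
n=np.array([np.sin(th)*np.sin(np.radians(24)),np.cos(th)*np.sin(np.radians(24)),np.cos(np.radians(24))])
c=np.array([.639,.073,.078])-.008*n; print("p2c",c)
s=env.state()
Rl=Rtool(-9,24)
plan([(c+.10*n,Rl),(c-.012*n,Rl)])
E
```

```text
[0.4158 0.2881] [0.4243 0.1415] [0.4201 0.2148] -3.3143763096673395
[0.3791 0.251 ] [0.3858 0.1407] [0.3824 0.1958] -3.4824195834205396
[0.3813 0.2676] [0.4132 0.2685] [0.3973 0.2681] -91.59366892380379
[0.3912 0.1504] [0.4205 0.15  ] [0.4059 0.1502] -89.19469509902252
[0.3871 0.1209] [0.426  0.1263] [0.4066 0.1236] -97.79595883197854
[0.3758 0.2969] [0.415  0.2989] [0.3954 0.2979] -92.91515717775614
p2c [0.6385 0.0698 0.0707]
xyz [0.347 0.533 0.874] w [ 0.    -0.533 -0.002] n 1 rows 6.5 3.3
xyz [0.    0.    0.448] w [ 0. -0. -0.] n 1 rows 2.7 0.0
```

Request:
{"name": "arm_command", "arguments": {
  "rows": [
    {"claw":0,"x":0.35,"y":0.53,"z":0.4,"wx":0,"wy":-0.533,"wz":0},
    {"claw":0,"x":0.35,"y":0.53,"z":0.4,"wx":0,"wy":-0.533,"wz":0},
    {"claw":0,"x":0.35,"y":0.53,"z":0.4,"wx":0,"wy":-0.533,"wz":0},
    {"claw":0,"x":0.35,"y":0.53,"z":0.4,"wx":0,"wy":-0.533,"wz":0},
    {"claw":0,"x":0.35,"y":0.53,"z":0.874,"wx":0,"wy":-0.533,"wz":0},
    {"claw":0,"x":0.35,"y":0.53,"z":0.874,"wx":0,"wy":-0.533,"wz":0},
    {"claw":0,"x":0.35,"y":0.53,"z":0.874,"wx":0,"wy":-0.533,"wz":0},
    {"claw":0,"x":0.35,"y":0.53,"z":0.874,"wx":0,"wy":-0.533,"wz":0},
    {"claw":0,"x":0.35,"y":0.53,"z":0.874,"wx":0,"wy":-0.533,"wz":0}
  ]
}}

```text
time: 5.1
eef_pos: [0.6426, 0.1108, 0.1592]
ee_rot: [[0.142, 0.988, -0.069], [0.901, -0.157, -0.403], [-0.409, -0.005, -0.912]]
contact_force: [-0.4, -0.3, 0.3]
finger_gap: 0.0851
grasp_force: 0.0
```

```bash
python3 - <<'E'
from h import *
np.set_printoptions(precision=4,suppress=True)
s=env.state();p,R=np.array(s["eef_pos"]),np.array(s["ee_rot"]);print(s["time"],p,R[:,2])
im=env.grab_frame("wrist"); cv2.imwrite("pics/w3.png",cv2.resize(im[:,:,::-1],(800,600)))
c=np.array([.638,.070,.0705]); print("proj c top",wproj(c-.008*R[:,2],p,R))
r=env.outline_of("wrist","plate_2")
for d in r[:2]: print(d["rect"],d["confidence"],np.argwhere(d["region"]).mean(0)[::-1])
plan([(c+.014*R[:,2],R)])
E
```

```text
5.1 [0.6426 0.1108 0.1592] [-0.0689 -0.4033 -0.9125]
proj c top [288.8129 211.7476]
[252.1, 173.2, 78.8, 70.4] 0.78 [291.0182 206.648 ]
[321.8, 333.3, 31.6, 20.4] 0.76 [344.9004 342.4896]
xyz [-0.003 -0.002  0.466] w [ 0.008 -0.004 -0.003] n 1 rows 2.8 0.1
```

View pics/w3.png

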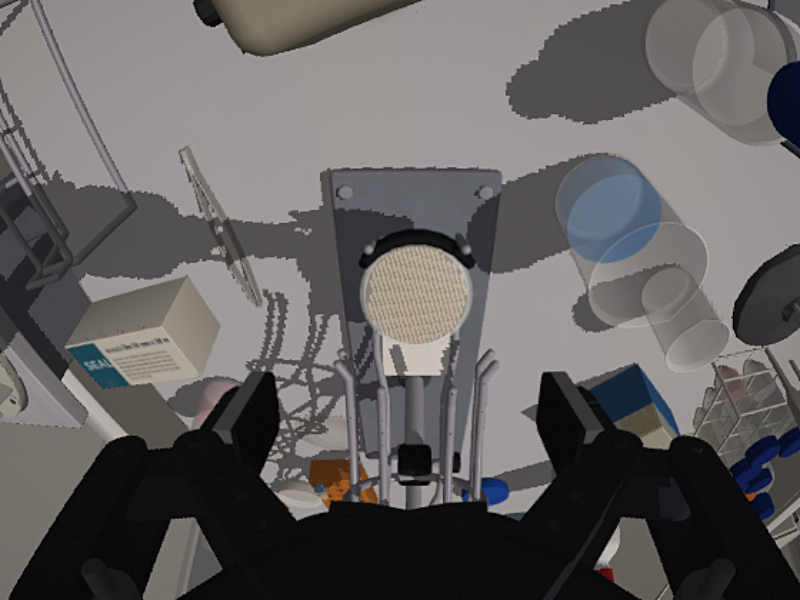

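Dish centre is at px (292,207), within 4 mm of the estimate. Descending and gripping.

Request:
{"name": "arm_command", "arguments": {
  "rows": [
    {"claw":0,"x":0.01,"y":0.007,"z":0.25,"wx":0,"wy":0,"wz":0},
    {"claw":0,"x":0.01,"y":0.007,"z":0.35,"wx":0,"wy":0,"wz":0},
    {"claw":0,"x":0.01,"y":0.007,"z":0.466,"wx":0,"wy":0,"wz":0},
    {"claw":0,"x":0.01,"y":0.007,"z":0.466,"wx":0,"wy":0,"wz":0},
    {"claw":0,"x":0.01,"y":0.007,"z":0.466,"wx":0,"wy":0,"wz":0},
    {"claw":255,"x":0.01,"y":0.007,"z":0.466,"wx":0,"wy":0,"wz":0},
    {"claw":255,"x":0.01,"y":0.007,"z":0.466,"wx":0,"wy":0,"wz":0},
    {"claw":255,"x":0.01,"y":0.007,"z":0.466,"wx":0,"wy":0,"wz":0},
    {"claw":255,"x":0.01,"y":0.007,"z":0.466,"wx":0,"wy":0,"wz":0},
    {"claw":255,"x":0.01,"y":0.007,"z":0.466,"wx":0,"wy":0,"wz":0},
    {"claw":255,"x":0.01,"y":0.007,"z":0.466,"wx":0,"wy":0,"wz":0},
    {"claw":255,"x":0.01,"y":0.007,"z":0.466,"wx":0,"wy":0,"wz":0}
  ],
  "newtons": 25
}}

```text
time: 6.2
eef_pos: [0.641, 0.0689, 0.0574]
ee_rot: [[0.144, 0.988, -0.058], [0.903, -0.155, -0.401], [-0.405, 0.005, -0.914]]
contact_force: [-0.4, 1.2, 9.6]
finger_gap: 0.0595
grasp_force: 24.9
```

Request:
{"name": "arm_command", "arguments": {
  "rows": [
    {"claw":255,"x":0,"y":0,"z":-0.05,"wx":0,"wy":0,"wz":0},
    {"claw":255,"x":0,"y":0,"z":-0.15,"wx":0,"wy":0,"wz":0},
    {"claw":255,"x":0,"y":0,"z":-0.3,"wx":0,"wy":0,"wz":0},
    {"claw":255,"x":0,"y":0,"z":-0.4,"wx":0,"wy":0,"wz":0},
    {"claw":255,"x":0,"y":0,"z":-0.5,"wx":0,"wy":0,"wz":0},
    {"claw":255,"x":0,"y":0,"z":-0.5,"wx":0,"wy":0,"wz":0}
  ]
}}

```text
time: 6.7
eef_pos: [0.6499, 0.1214, 0.1754]
ee_rot: [[0.145, 0.988, -0.054], [0.904, -0.154, -0.398], [-0.402, 0.009, -0.916]]
contact_force: [0.2, 0.5, 0.5]
finger_gap: 0.059
grasp_force: 27.6
```

```bash
python3 - <<'E'
from h import *
np.set_printoptions(precision=4,suppress=True)
s=env.state();p,R=np.array(s["eef_pos"]),np.array(s["ee_rot"]);print(s["time"],p,s["finger_gap"],s["grasp_force"])
im=env.grab_frame("wrist"); cv2.imwrite("pics/w4.png",cv2.resize(im[:,:,::-1],(560,420)))
print(env.place_of("wrist","plate_2_c"))
a=np.radians(3.4);X=np.array([np.cos(a),np.sin(a),0]);Y=np.array([-np.sin(a),np.cos(a),0]);o=np.array([.401,.209,.0625])
P=o+.038*Y; print(P)
Q=Rtool(3.4,0)
g=.014
plan([((.52,.17,.2),Q),(P+[0,0,.06+.008-g],Q),(P+[0,0,.0085-g],Q)])
E
```

```text
6.7 [0.6499 0.1214 0.1754] 0.05901948160969037 27.622409462928772
[{'position': [285.8, 281.1], 'confidence': 0.68}]
[0.3987 0.2469 0.0625]
xyz [ 0.063 -0.535 -0.158] w [-0.053  0.529 -0.271] n 1 rows 3.4 3.8
xyz [ 0.336 -0.466  0.334] w [ 0. -0.  0.] n 1 rows 4.0 0.0
xyz [0.    0.    0.238] w [ 0. -0.  0.] n 1 rows 1.4 0.0
```

View pics/w4.png

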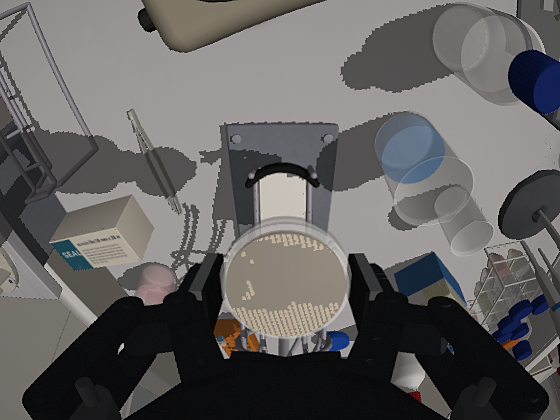

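Request:
{"name": "arm_command", "arguments": {
  "rows": [
    {"claw":255,"x":0.06,"y":-0.2,"z":-0.16,"wx":-0.053,"wy":0.529,"wz":-0.271},
    {"claw":255,"x":0.06,"y":-0.3,"z":-0.16,"wx":-0.053,"wy":0.529,"wz":-0.271},
    {"claw":255,"x":0.06,"y":-0.4,"z":-0.16,"wx":-0.053,"wy":0.529,"wz":-0.271},
    {"claw":255,"x":0.06,"y":-0.535,"z":-0.16,"wx":-0.053,"wy":0.529,"wz":-0.271},
    {"claw":255,"x":0.06,"y":-0.535,"z":-0.16,"wx":-0.053,"wy":0.529,"wz":-0.271},
    {"claw":255,"x":0.06,"y":-0.535,"z":-0.16,"wx":-0.053,"wy":0.529,"wz":-0.271}
  ]
}}

```text
time: 7.3
eef_pos: [0.5169, 0.1669, 0.1984]
ee_rot: [[-0.057, 0.998, -0.005], [0.998, 0.057, -0.002], [-0.002, -0.006, -1.0]]
contact_force: [0.3, 0.5, -0.1]
finger_gap: 0.0591
grasp_force: 27.7
```

Request:
{"name": "arm_command", "arguments": {
  "rows": [
    {"claw":255,"x":0.2,"y":-0.3,"z":0.1,"wx":0,"wy":0,"wz":0},
    {"claw":255,"x":0.336,"y":-0.466,"z":0.2,"wx":0,"wy":0,"wz":0},
    {"claw":255,"x":0.336,"y":-0.466,"z":0.334,"wx":0,"wy":0,"wz":0},
    {"claw":255,"x":0.336,"y":-0.466,"z":0.334,"wx":0,"wy":0,"wz":0},
    {"claw":255,"x":0.336,"y":-0.466,"z":0.334,"wx":0,"wy":0,"wz":0},
    {"claw":255,"x":0.336,"y":-0.466,"z":0.334,"wx":0,"wy":0,"wz":0}
  ]
}}

```text
time: 7.8
eef_pos: [0.3962, 0.2456, 0.1138]
ee_rot: [[-0.061, 0.998, -0.007], [0.998, 0.061, -0.004], [-0.004, -0.007, -1.0]]
contact_force: [0.7, 0.0, 0.3]
finger_gap: 0.0593
grasp_force: 27.7
```

```bash
python3 - <<'E'
from h import *
np.set_printoptions(precision=4,suppress=True)
s=env.state();p,R=np.array(s["eef_pos"]),np.array(s["ee_rot"]);print(s["time"],p,s["finger_gap"],s["grasp_force"])
print(R)
im=env.grab_frame("wrist"); cv2.imwrite("pics/w5.png",cv2.resize(im[:,:,::-1],(800,600)))
print(env.place_of("wrist","plate_2_c"),env.place_of("wrist","rack_top"))
P=np.array([.3987,.2469,.0625])
plan([(P+[0,0,.0085-.014],Rtool(3.4,0))])
E
```

```text
7.8 [0.3962 0.2456 0.1138] 0.059329202822302675 27.68875926733017
[[-0.061   0.9981 -0.0068]
 [ 0.9981  0.061  -0.0041]
 [-0.0037 -0.007  -1.    ]]
[{'position': [283.6, 280.3], 'confidence': 0.75}] []
xyz [ 0.005 -0.003  0.237] w [-0.002  0.001 -0.001] n 1 rows 1.4 0.0
```

View pics/w5.png

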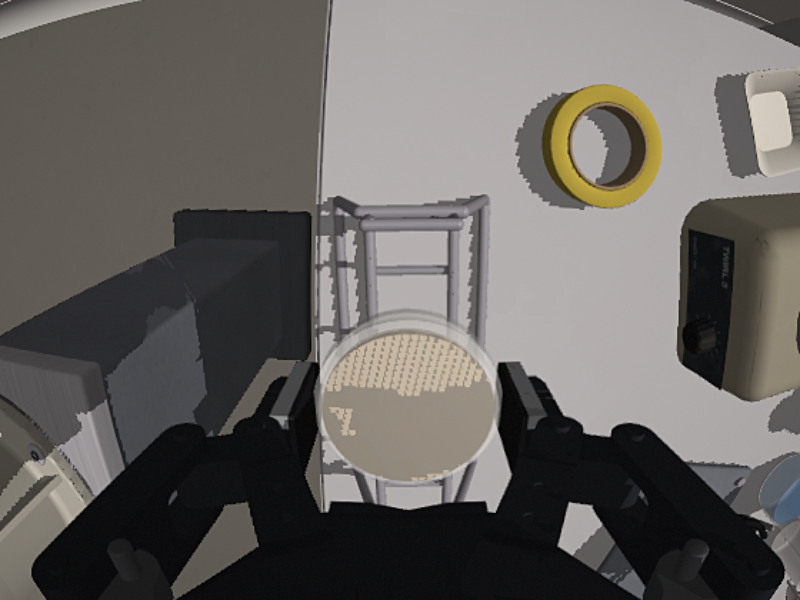

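Request:
{"name": "arm_command", "arguments": {
  "rows": [
    {"claw":255,"x":0.005,"y":0,"z":0.12,"wx":0,"wy":0,"wz":0},
    {"claw":255,"x":0.005,"y":0,"z":0.18,"wx":0,"wy":0,"wz":0},
    {"claw":255,"x":0.005,"y":0,"z":0.22,"wx":0,"wy":0,"wz":0},
    {"claw":255,"x":0.005,"y":0,"z":0.237,"wx":0,"wy":0,"wz":0},
    {"claw":255,"x":0.005,"y":0,"z":0.237,"wx":0,"wy":0,"wz":0},
    {"claw":255,"x":0.005,"y":0,"z":0.237,"wx":0,"wy":0,"wz":0}
  ]
}}

```text
time: 8.45
eef_pos: [0.3987, 0.2465, 0.0569]
ee_rot: [[-0.058, 0.998, -0.002], [0.998, 0.058, -0.001], [-0.001, -0.002, -1.0]]
contact_force: [-0.3, -0.2, -0.1]
finger_gap: 0.0593
grasp_force: 29.5
```

Request:
{"name": "arm_command", "arguments": {
  "rows": [
    {"claw":255,"x":0,"y":0,"z":0.004,"wx":0,"wy":0,"wz":0},
    {"claw":255,"x":0,"y":0,"z":0.008,"wx":0,"wy":0,"wz":0},
    {"claw":255,"x":0,"y":0,"z":0.008,"wx":0,"wy":0,"wz":0}
  ]
}}

```text
time: 8.7
eef_pos: [0.3986, 0.2466, 0.0559]
ee_rot: [[-0.058, 0.998, -0.002], [0.998, 0.058, -0.001], [-0.001, -0.002, -1.0]]
contact_force: [-1.3, -3.5, 16.4]
finger_gap: 0.0592
grasp_force: 31.0
```

Contact with the rails (16 N). I'll release and rise straight up.

Request:
{"name": "arm_command", "arguments": {
  "rows": [
    {"claw":255,"x":0,"y":0,"z":-0.004,"wx":0,"wy":0,"wz":0},
    {"claw":0,"x":0,"y":0,"z":-0.004,"wx":0,"wy":0,"wz":0},
    {"claw":0,"x":0,"y":0,"z":-0.004,"wx":0,"wy":0,"wz":0},
    {"claw":0,"x":0,"y":0,"z":-0.004,"wx":0,"wy":0,"wz":0},
    {"claw":0,"x":0,"y":0,"z":-0.004,"wx":0,"wy":0,"wz":0},
    {"claw":0,"x":0,"y":0,"z":-0.2,"wx":0,"wy":0,"wz":0},
    {"claw":0,"x":0,"y":0,"z":-0.4,"wx":0,"wy":0,"wz":0},
    {"claw":0,"x":0,"y":0,"z":-0.6,"wx":0,"wy":0,"wz":0},
    {"claw":0,"x":0,"y":0,"z":-0.7,"wx":0,"wy":0,"wz":0},
    {"claw":0,"x":0,"y":0,"z":-0.7,"wx":0,"wy":0,"wz":0}
  ]
}}

```text
time: 9.53
eef_pos: [0.4008, 0.2483, 0.2357]
ee_rot: [[-0.059, 0.998, 0.004], [0.998, 0.059, 0.004], [0.003, 0.005, -1.0]]
contact_force: [1.6, -0.3, 1.2]
finger_gap: 0.0851
grasp_force: 0.0
```

```bash
python3 - <<'E'
from h import *
np.set_printoptions(precision=4,suppress=True)
s=env.state();p,R=np.array(s["eef_pos"]),np.array(s["ee_rot"]);print(s["time"],p,s["finger_gap"])
im=env.grab_frame("wrist"); cv2.imwrite("pics/w6.png",cv2.resize(im[:,:,::-1],(560,420)))
r=env.place_of("wrist","plate_2_c")
for d in r: print(d,wonz(d["position"],p,R,.0705))
r=env.outline_of("wrist","plate_2")
for d in r[:2]: print(d["rect"],d["confidence"])
Q=Rtool(-89,0)
plan([((.44,.0,.30),Rtool(-20,0)),((.42,-.20,.30),Rtool(-60,0)),((.432,-.304,.12),Rtool(-89,0))])
E
```

```text
9.5333 [0.4008 0.2483 0.2357] 0.08514503961373729
{'position': [280.6, 189.2], 'confidence': 0.94} [0.3968 0.2462 0.0705]
{'position': [368.4, 104.4], 'confidence': 0.35} [0.4757 0.335  0.0705]
[248.6, 161.0, 64.2, 62.8] 0.98
[244.5, 131.8, 74.8, 168.9] 0.34
xyz [-0.995  0.109 -0.282] w [-0.003  0.001  0.519] n 1 rows 6.2 3.3
xyz [-0.779  0.198 -0.   ] w [0.    0.    0.889] n 1 rows 4.8 5.6
xyz [-0.166  0.384  0.72 ] w [0.    0.    0.644] n 1 rows 5.0 4.0
```

View pics/w6.png

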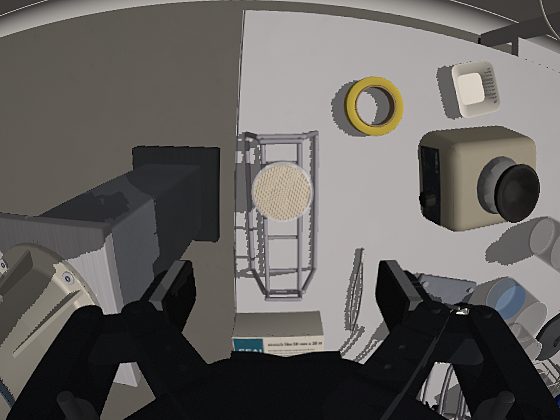

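plate_2 lies on the rack, net centre (0.397,0.246), mesh side up and let go. I've used up the picture budget, so I'll rely on numbers from here.

```bash
python3 - <<'E'
from h import *
np.set_printoptions(precision=4,suppress=True)
s=env.state();p,R=np.array(s["eef_pos"]),np.array(s["ee_rot"])
print("teal base",onz("scene",(366.8,193),0),onz("scene",(379.8,201.4),0), "top edge", onz("side",(470*.7,440*.7),.2))
for px in((281,139),(283,297)): print("rack end",wonz(px,p,R,.068))
E
```

```text
teal base [ 0.552  -0.4228  0.    ] [ 0.4926 -0.4246  0.    ] top edge [ 0.5022 -0.3801  0.2   ]
rack end [0.3908 0.2933 0.068 ]
rack end [0.4021 0.1233 0.068 ]
```

Request:
{"name": "arm_command", "arguments": {
  "rows": [
    {"claw":0,"x":-0.995,"y":0.11,"z":-0.28,"wx":0,"wy":0,"wz":0.519},
    {"claw":0,"x":-0.995,"y":0.11,"z":-0.28,"wx":0,"wy":0,"wz":0.519},
    {"claw":0,"x":-0.995,"y":0.11,"z":-0.28,"wx":0,"wy":0,"wz":0.519},
    {"claw":0,"x":-0.995,"y":0.11,"z":-0.28,"wx":0,"wy":0,"wz":0.519},
    {"claw":0,"x":-0.995,"y":0.11,"z":-0.28,"wx":0,"wy":0,"wz":0.519},
    {"claw":0,"x":-0.995,"y":0.11,"z":-0.28,"wx":0,"wy":0,"wz":0.519},
    {"claw":0,"x":-0.995,"y":0.11,"z":-0.28,"wx":0,"wy":0,"wz":0.519}
  ]
}}

```text
time: 10.27
eef_pos: [0.4405, -0.0045, 0.2986]
ee_rot: [[0.344, 0.939, -0.005], [0.939, -0.344, -0.003], [-0.005, -0.004, -1.0]]
contact_force: [-0.3, -0.1, 0.5]
finger_gap: 0.0855
grasp_force: 0.0
```

Request:
{"name": "arm_command", "arguments": {
  "rows": [
    {"claw":0,"x":-0.78,"y":0.2,"z":0,"wx":0,"wy":0,"wz":0.889},
    {"claw":0,"x":-0.78,"y":0.2,"z":0,"wx":0,"wy":0,"wz":0.889},
    {"claw":0,"x":-0.78,"y":0.2,"z":0,"wx":0,"wy":0,"wz":0.889},
    {"claw":0,"x":-0.78,"y":0.2,"z":0,"wx":0,"wy":0,"wz":0.889},
    {"claw":0,"x":-0.78,"y":0.2,"z":0,"wx":0,"wy":0,"wz":0.889},
    {"claw":0,"x":-0.78,"y":0.2,"z":0,"wx":0,"wy":0,"wz":0.889},
    {"claw":0,"x":-0.78,"y":0.2,"z":0,"wx":0,"wy":0,"wz":0.889},
    {"claw":0,"x":-0.78,"y":0.2,"z":0,"wx":0,"wy":0,"wz":0.889}
  ]
}}

```text
time: 10.93
eef_pos: [0.4198, -0.1998, 0.2977]
ee_rot: [[0.865, 0.501, -0.007], [0.501, -0.865, 0.001], [-0.006, -0.004, -1.0]]
contact_force: [0.7, 0.0, -0.1]
finger_gap: 0.0856
grasp_force: 0.0
```

Request:
{"name": "arm_command", "arguments": {
  "rows": [
    {"claw":0,"x":-0.166,"y":0.384,"z":0,"wx":0,"wy":0,"wz":0.644},
    {"claw":0,"x":-0.166,"y":0.384,"z":0,"wx":0,"wy":0,"wz":0.644},
    {"claw":0,"x":-0.166,"y":0.384,"z":0.2,"wx":0,"wy":0,"wz":0.644},
    {"claw":0,"x":-0.166,"y":0.384,"z":0.4,"wx":0,"wy":0,"wz":0.644},
    {"claw":0,"x":-0.166,"y":0.384,"z":0.6,"wx":0,"wy":0,"wz":0.644},
    {"claw":0,"x":-0.166,"y":0.384,"z":0.6,"wx":0,"wy":0,"wz":0.644},
    {"claw":0,"x":-0.166,"y":0.384,"z":0.6,"wx":0,"wy":0,"wz":0.644}
  ]
}}

```text
time: 11.52
eef_pos: [0.4287, -0.3005, 0.1435]
ee_rot: [[1.0, 0.022, -0.013], [0.022, -1.0, 0.005], [-0.013, -0.006, -1.0]]
contact_force: [-1.1, 1.0, -0.7]
finger_gap: 0.0852
grasp_force: 0.0
```

```bash
python3 - <<'E'
from h import *
np.set_printoptions(precision=4,suppress=True)
s=env.state();p,R=np.array(s["eef_pos"]),np.array(s["ee_rot"]);print(s["time"],p,R[:,1],s["joints"])
im=env.grab_frame("wrist"); cv2.imwrite("pics/w7.png",im[:,:,::-1])
for d in env.place_of("wrist","plate_1_c"): print(d,wonz(d["position"],p,R,.008))
for q,z in(("plate_1",.012),("marker",.01),("tube_block",.036)):
  for d in env.outline_of("wrist",q)[:2]:
    W=np.array([wonz(u[::-1],p,R,z)[:2] for u in np.argwhere(d["region"])],np.float32)
    print(q,d["rect"],d["confidence"],W.min(0),W.max(0),cv2.minAreaRect(W)[2])
E
```

```text
11.5167 [ 0.4287 -0.3005  0.1435] [ 0.0219 -0.9997 -0.0057] [-0.6123  0.3098  1.9199 -0.0036  0.9255  0.9387]
{'position': [290.9, 193.4], 'confidence': 0.73} [ 0.4279 -0.3045  0.008 ]Traceback (most recent call last):
  File "<stdin>", line 8, in <module>
  File "h.py", line 38, in wonz
    o,d=wray(px,pos,R); return o+d*(z-o[2])/d[2]
        ~~~~^^^^^^^^^^
  File "h.py", line 33, in wray
    c=env.camera_info("wrist");K=c["K"];H=np.array(c["hand_eye"])
ValueError: time passes only in moves, steps and waits
```

```bash
sed -i 's/c=env.camera_info("wrist");K/c=WC;K/; s/^th=/WC=env.camera_info("wrist")\nth=/' h.py; python3 - <<'E'
from h import *
np.set_printoptions(precision=4,suppress=True)
s=env.state();p,R=np.array(s["eef_pos"]),np.array(s["ee_rot"]);print(s["time"],p)
env.grab_frame("wrist")
for q,z in(("plate_1",.014),("marker",.01),("tube_block",.037)):
  for d in env.outline_of("wrist",q)[:2]:
    W=np.array([wonz(u[::-1],p,R,z)[:2] for u in np.argwhere(d["region"])[::5]],np.float32)
    m=cv2.minAreaRect(W);print(q,d["rect"],round(d["confidence"],2),W.min(0),W.max(0),m)
E
```

```text
11.6667 [ 0.433  -0.3038  0.1508]
plate_1 [255.2, 161.7, 68.3, 63.7] 0.95 [ 0.4011 -0.3349] [ 0.4613 -0.275 ] ((0.43063536286354065, -0.30522775650024414), (0.05918631702661514, 0.05961288884282112), 73.69274139404297)
plate_1 [6.0, 168.6, 92.4, 65.7] 0.46 [ 0.3788 -0.1194] [0.4595 0.0364] ((0.41850000619888306, -0.041532814502716064), (0.0626111850142479, 0.15986643731594086), 13.453700065612793)
marker [208.8, 233.9, 143.2, 19.5] 0.85 [ 0.3742 -0.3679] [ 0.3922 -0.2319] ((0.3833901584148407, -0.2999323010444641), (0.014535900205373764, 0.13612724840641022), 2.5587949752807617)
tube_block [192.0, 84.5, 146.7, 72.5] 0.65 [ 0.4707 -0.341 ] [ 0.5311 -0.2264] ((0.5007317066192627, -0.28372645378112793), (0.11404459178447723, 0.0583839975297451), 88.62460327148438)
```

Request:
{"name": "arm_command", "arguments": {
  "rows": [
    {"claw":0,"x":-0.008,"y":0.005,"z":0.16,"wx":0,"wy":0,"wz":0},
    {"claw":0,"x":-0.008,"y":0.005,"z":0.32,"wx":0,"wy":0,"wz":0},
    {"claw":0,"x":-0.008,"y":0.005,"z":0.45,"wx":0,"wy":0,"wz":0},
    {"claw":0,"x":-0.008,"y":0.005,"z":0.55,"wx":0,"wy":0,"wz":0},
    {"claw":0,"x":-0.008,"y":0.005,"z":0.59,"wx":0,"wy":0,"wz":0},
    {"claw":0,"x":-0.008,"y":0.005,"z":0.605,"wx":0,"wy":0,"wz":0},
    {"claw":0,"x":-0.008,"y":0.005,"z":0.605,"wx":0,"wy":0,"wz":0},
    {"claw":0,"x":-0.008,"y":0.005,"z":0.605,"wx":0,"wy":0,"wz":0}
  ]
}}

```text
time: 12.53
eef_pos: [0.4307, -0.3067, 0.0002]
ee_rot: [[1.0, 0.018, -0.002], [0.018, -1.0, -0.003], [-0.002, 0.003, -1.0]]
contact_force: [0.2, 0.1, -0.2]
finger_gap: 0.0854
grasp_force: 0.0
```

Request:
{"name": "arm_command", "arguments": {
  "rows": [
    {"claw":255,"x":0,"y":0,"z":0,"wx":0,"wy":0,"wz":0},
    {"claw":255,"x":0,"y":0,"z":0,"wx":0,"wy":0,"wz":0},
    {"claw":255,"x":0,"y":0,"z":0,"wx":0,"wy":0,"wz":0},
    {"claw":255,"x":0,"y":0,"z":0,"wx":0,"wy":0,"wz":0},
    {"claw":255,"x":0,"y":0,"z":0,"wx":0,"wy":0,"wz":0},
    {"claw":255,"x":0,"y":0,"z":0,"wx":0,"wy":0,"wz":0},
    {"claw":255,"x":0,"y":0,"z":0,"wx":0,"wy":0,"wz":0}
  ],
  "newtons": 25
}}

```text
time: 13.12
eef_pos: [0.4304, -0.3065, 0.0001]
ee_rot: [[1.0, 0.018, -0.002], [0.018, -1.0, -0.003], [-0.002, 0.003, -1.0]]
contact_force: [-0.6, -0.3, 8.4]
finger_gap: 0.0588
grasp_force: 25.6
```

Request:
{"name": "arm_command", "arguments": {
  "rows": [
    {"claw":255,"x":0,"y":0,"z":-0.08,"wx":0,"wy":0,"wz":0},
    {"claw":255,"x":0,"y":0,"z":-0.24,"wx":0,"wy":0,"wz":0},
    {"claw":255,"x":0,"y":0,"z":-0.4,"wx":0,"wy":0,"wz":0},
    {"claw":255,"x":0,"y":0,"z":-0.56,"wx":0,"wy":0,"wz":0},
    {"claw":255,"x":0,"y":0,"z":-0.72,"wx":0,"wy":0,"wz":0},
    {"claw":255,"x":0,"y":0,"z":-0.88,"wx":0,"wy":0,"wz":0},
    {"claw":255,"x":0,"y":0,"z":-1,"wx":0,"wy":0,"wz":0},
    {"claw":255,"x":0,"y":0,"z":-1,"wx":0,"wy":0,"wz":0}
  ]
}}

```text
time: 13.78
eef_pos: [0.4332, -0.3075, 0.2561]
ee_rot: [[1.0, 0.018, 0.006], [0.018, -1.0, -0.008], [0.006, 0.008, -1.0]]
contact_force: [1.0, -0.7, 0.2]
finger_gap: 0.0592
grasp_force: 27.7
```

```bash
python3 - <<'E'
from h import *
np.set_printoptions(precision=4,suppress=True)
s=env.state();print(s["time"],s["eef_pos"],s["finger_gap"],s["grasp_force"])
plan([((.45,-.24,.47),Rtool(-50,0)),((.50,-.20,.50),Rtool(-9,0))])
E
```

```text
13.7833 [ 0.4332 -0.3075  0.2561] 0.05916872566858649 27.738130688667297
xyz [ 0.077 -0.262 -0.857] w [ 0.012 -0.003 -0.866] n 1 rows 5.4 5.4
xyz [ 0.256  0.006 -0.12 ] w [ 0.    -0.    -0.911] n 1 rows 1.7 5.7
```

Request:
{"name": "arm_command", "arguments": {
  "rows": [
    {"claw":255,"x":0,"y":-0.1,"z":-0.4,"wx":0,"wy":0,"wz":-0.866},
    {"claw":255,"x":0,"y":-0.2,"z":-0.6,"wx":0,"wy":0,"wz":-0.866},
    {"claw":255,"x":0.08,"y":-0.26,"z":-0.86,"wx":0,"wy":0,"wz":-0.866},
    {"claw":255,"x":0.08,"y":-0.26,"z":-0.86,"wx":0,"wy":0,"wz":-0.866},
    {"claw":255,"x":0.08,"y":-0.26,"z":-0.86,"wx":0,"wy":0,"wz":-0.866},
    {"claw":255,"x":0.08,"y":-0.26,"z":-0.86,"wx":0,"wy":0,"wz":-0.866},
    {"claw":255,"x":0.08,"y":-0.26,"z":-0.86,"wx":0,"wy":0,"wz":-0.866}
  ]
}}

```text
time: 14.37
eef_pos: [0.4516, -0.2395, 0.4686]
ee_rot: [[0.763, 0.646, 0.004], [0.646, -0.763, -0.005], [-0.0, 0.006, -1.0]]
contact_force: [-0.5, 0.3, -0.8]
finger_gap: 0.0591
grasp_force: 27.7
```

Request:
{"name": "arm_command", "arguments": {
  "rows": [
    {"claw":255,"x":0.25,"y":0,"z":-0.12,"wx":0,"wy":0,"wz":-0.911},
    {"claw":255,"x":0.25,"y":0,"z":-0.12,"wx":0,"wy":0,"wz":-0.911},
    {"claw":255,"x":0.25,"y":0,"z":-0.12,"wx":0,"wy":0,"wz":-0.911},
    {"claw":255,"x":0.25,"y":0,"z":-0.12,"wx":0,"wy":0,"wz":-0.911},
    {"claw":255,"x":0.25,"y":0,"z":-0.12,"wx":0,"wy":0,"wz":-0.911},
    {"claw":255,"x":0.25,"y":0,"z":-0.12,"wx":0,"wy":0,"wz":-0.911},
    {"claw":255,"x":0.25,"y":0,"z":-0.12,"wx":0,"wy":0,"wz":-0.911},
    {"claw":255,"x":0.25,"y":0,"z":-0.12,"wx":0,"wy":0,"wz":-0.911},
    {"claw":255,"x":0.25,"y":0,"z":-0.12,"wx":0,"wy":0,"wz":-0.911}
  ]
}}

```text
time: 15.12
eef_pos: [0.4978, -0.1998, 0.4927]
ee_rot: [[0.161, 0.987, -0.004], [0.987, -0.161, -0.001], [-0.002, -0.004, -1.0]]
contact_force: [-0.2, 0.3, -0.7]
finger_gap: 0.0591
grasp_force: 27.7
```

```bash
python3 - <<'E'
from h import *
np.set_printoptions(precision=4,suppress=True)
s=env.state();p,R=np.array(s["eef_pos"]),np.array(s["ee_rot"]);print(s["time"],p,s["finger_gap"],s["joints"])
def blue(n,lo):
    im=env.grab_frame(n); np.save("pics/%s_b"%n,im); h=cv2.cvtColor(im,cv2.COLOR_RGB2HSV)
    m=cv2.inRange(h,(100,120,70),(125,255,255)); k,l,st,ce=cv2.connectedComponentsWithStats(m)
    return [(ce[i].round(1),st[i][:5]) for i in range(1,k) if st[i][4]>=lo]
for n in("wrist","scene","side"):
    print(n,[(c.tolist(),a.tolist()) for c,a in blue(n,12)])
    for q in("infeed","plate_1_c","landing"): print(q,[(np.round(d["position"],1).tolist(),round(d["confidence"],2)) for d in env.place_of(n,q)][:3])
c=np.array([.591,-.236,.310]); h=np.array([.587,-.274,.337])
print("pred infeed/heel", [(n,proj(n,c),proj(n,h)) for n in("scene","side")],wproj(c,p,R),wproj(h,p,R))
E
```

```text
15.1167 [ 0.4978 -0.1998  0.4927] 0.05912582546568616 [-0.3829  0.0714  1.4324 -0.0026  1.6414 -0.2218]
wrist [([534.9, 5.7], [531, 0, 11, 13, 79]), ([512.5, 93.9], [507, 86, 12, 17, 162]), ([526.2, 93.4], [521, 86, 11, 16, 140]), ([512.2, 112.8], [506, 105, 13, 17, 163]), ([514.8, 133.7], [509, 126, 12, 17, 155]), ([527.7, 134.8], [523, 127, 11, 17, 137]), ([548.3, 179.2], [544, 172, 10, 16, 118]), ([379.4, 198.2], [369, 186, 21, 26, 422]), ([392.8, 194.7], [391, 188, 4, 14, 29]), ([382.4, 247.7], [360, 243, 47, 11, 401]), ([296.7, 346.8], [291, 339, 11, 16, 51])]
infeed [([375.3, 201.0], 0.88)]
plate_1_c [([284.0, 274.6], 0.91), ([377.9, 195.8], 0.62)]
landing []
scene [([269.8, 52.8], [268, 52, 5, 3, 12]), ([215.6, 113.0], [214, 111, 4, 5, 16]), ([259.9, 118.9], [257, 117, 7, 5, 30]), ([339.9, 120.5], [337, 118, 7, 6, 17]), ([243.6, 143.1], [228, 134, 31, 18, 180]), ([57.1, 138.9], [53, 136, 10, 7, 47]), ([22.5, 140.7], [18, 138, 10, 6, 43]), ([181.0, 152.4], [177, 150, 9, 6, 44]), ([324.3, 184.9], [316, 179, 17, 13, 165]), ([258.1, 187.0], [251, 183, 17, 9, 98]), ([175.4, 201.9],
[... 362 characters left out ...]
.2, 22.2], [524, 19, 7, 7, 19]), ([557.3, 28.6], [555, 26, 5, 8, 17]), ([356.7, 192.7], [353, 191, 8, 5, 26]), ([350.1, 225.0], [340, 221, 21, 9, 139]), ([446.7, 241.2], [442, 239, 10, 6, 32]), ([435.3, 243.2], [431, 242, 10, 4, 26]), ([441.0, 250.3], [436, 248, 10, 6, 26]), ([462.1, 257.7], [457, 255, 10, 7, 35]), ([449.9, 258.5], [445, 257, 11, 5, 21])]
infeed [([343.8, 223.0], 0.77)]
plate_1_c [([304.2, 151.9], 0.74), ([304.0, 150.8], 0.67), ([318.3, 234.6], 0.51)]
landing [([317.8, 233.5], 0.84)]
pred infeed/heel [('scene', array([330.3727, 134.5873]), array([341.3745, 122.7448])), ('side', array([345.3289, 225.0482]), array([350.9093, 224.7064]))] [377.5715 201.9788] [382.936  244.8207]
```

```bash
python3 - <<'E'
from h import *
np.set_printoptions(precision=4,suppress=True)
s=env.state();p,R=np.array(s["eef_pos"]),np.array(s["ee_rot"]);print(p)
def ls(rs):
    A=np.zeros((3,3));b=np.zeros(3)
    for o,d in rs:
        d=d/np.linalg.norm(d);M=np.eye(3)-np.outer(d,d);A+=M;b+=M@o
    x=np.linalg.solve(A,b); return x,[round(1e3*np.linalg.norm((np.eye(3)-np.outer(d,d)/(d@d))@(o-x)),1) for o,d in rs]
p0=np.array([.4978,-.1998,.4927])
c,e=ls([wray((375.3,201),p,R),ray("scene",(328.8,132.3)),ray("side",(342.5,224.5))]);print("infeed",c,e)
h,e=ls([wray((382.4,247.7),p,R),ray("scene",(341.2,122.3)),ray("side",(350.1,225))]);print("heel",h,e)
yd=np.array([.156*np.cos(np.radians(41)),.988*np.cos(np.radians(41)),-np.sin(np.radians(41))]);print("heel->infeed",h+.047*yd)
n=np.array([.156*.656,.988*.656,.7547]); Q=Rtool(-9,41)
print(Q)
C=np.array([.590,-.238,.308])
plan([((.55,-.16,.50),Rtool(-9,41)),(C+.08*n,Q),(C-.008*n,Q)])
E
```

```text
[ 0.4981 -0.1998  0.4933]
infeed [ 0.589  -0.2325  0.3147] [np.float64(0.9), np.float64(6.3), np.float64(5.6)]
heel [ 0.5864 -0.275   0.338 ] [np.float64(1.5), np.float64(1.8), np.float64(1.9)]
heel->infeed [ 0.5919 -0.24    0.3072]
[[ 0.1181  0.9877 -0.1026]
 [ 0.7454 -0.1564 -0.648 ]
 [-0.6561  0.     -0.7547]]
xyz [ 0.19   0.18  -0.028] w [-0.004 -0.909  0.001] n 1 rows 1.6 5.7
xyz [0.29  0.207 0.446] w [-0.  0. -0.] n 1 rows 3.4 0.0
xyz [0.    0.    0.352] w [-0.  0. -0.] n 1 rows 2.1 0.0
```

Request:
{"name": "arm_command", "arguments": {
  "rows": [
    {"claw":255,"x":0.19,"y":0.18,"z":-0.03,"wx":0,"wy":-0.909,"wz":0},
    {"claw":255,"x":0.19,"y":0.18,"z":-0.03,"wx":0,"wy":-0.909,"wz":0},
    {"claw":255,"x":0.19,"y":0.18,"z":-0.03,"wx":0,"wy":-0.909,"wz":0},
    {"claw":255,"x":0.19,"y":0.18,"z":-0.03,"wx":0,"wy":-0.909,"wz":0},
    {"claw":255,"x":0.19,"y":0.18,"z":-0.03,"wx":0,"wy":-0.909,"wz":0},
    {"claw":255,"x":0.19,"y":0.18,"z":-0.03,"wx":0,"wy":-0.909,"wz":0},
    {"claw":255,"x":0.19,"y":0.18,"z":-0.03,"wx":0,"wy":-0.909,"wz":0},
    {"claw":255,"x":0.19,"y":0.18,"z":-0.03,"wx":0,"wy":-0.909,"wz":0}
  ]
}}

```text
time: 16.38
eef_pos: [0.5503, -0.1586, 0.4995]
ee_rot: [[0.113, 0.988, -0.105], [0.747, -0.154, -0.647], [-0.655, -0.006, -0.756]]
contact_force: [-0.2, 0.1, 0.4]
finger_gap: 0.059
grasp_force: 27.7
```

```bash
python3 - <<'E'
from h import *
np.set_printoptions(precision=4,suppress=True)
s=env.state();p,R=np.array(s["eef_pos"]),np.array(s["ee_rot"]);print(s["time"],p,s["joints"],R[:,2])
n=np.array([.156*.656,.988*.656,.7547]); Q=Rtool(-9,41)
C=np.array([.592,-.2335,.3147])
plan([(C+.07*n,Q),(C+.006*n-.008*n,Q)])
E
```

```text
16.3833 [ 0.5503 -0.1586  0.4995] [ 0.1045  0.179   1.4654 -0.6898  1.6873  0.2419] [-0.1054 -0.6466 -0.7555]
xyz [0.28  0.214 0.455] w [-0.004 -0.002  0.007] n 1 rows 3.5 0.1
xyz [-0.     0.     0.288] w [ 0.  0. -0.] n 1 rows 1.7 0.0
```

Request:
{"name": "arm_command", "arguments": {
  "rows": [
    {"claw":255,"x":0.28,"y":0.214,"z":0.15,"wx":-0.004,"wy":0,"wz":0.007},
    {"claw":255,"x":0.28,"y":0.214,"z":0.15,"wx":-0.004,"wy":0,"wz":0.007},
    {"claw":255,"x":0.28,"y":0.214,"z":0.3,"wx":-0.004,"wy":0,"wz":0.007},
    {"claw":255,"x":0.28,"y":0.214,"z":0.455,"wx":-0.004,"wy":0,"wz":0.007},
    {"claw":255,"x":0.28,"y":0.214,"z":0.455,"wx":-0.004,"wy":0,"wz":0.007},
    {"claw":255,"x":0.28,"y":0.214,"z":0.455,"wx":-0.004,"wy":0,"wz":0.007},
    {"claw":255,"x":0.28,"y":0.214,"z":0.455,"wx":-0.004,"wy":0,"wz":0.007}
  ]
}}

```text
time: 16.97
eef_pos: [0.5993, -0.1907, 0.3704]
ee_rot: [[0.125, 0.987, -0.102], [0.745, -0.161, -0.647], [-0.655, 0.005, -0.756]]
contact_force: [-0.0, -0.2, -1.1]
finger_gap: 0.0591
grasp_force: 27.8
```

```bash
python3 - <<'E'
from h import *
np.set_printoptions(precision=4,suppress=True)
s=env.state();p,R=np.array(s["eef_pos"]),np.array(s["ee_rot"]);print(s["time"],p)
im=env.grab_frame("wrist"); np.save("pics/w8",im)
for q in("plate_1_c","infeed"): print(q,[(np.round(d["position"],1).tolist(),round(d["confidence"],2)) for d in env.place_of("wrist",q)][:3])
print([(n,env.place_of(n,"plate_1_c")[:2]) for n in("scene","side") if env.grab_frame(n) is not None])
n=np.array([.156*.656,.988*.656,.7547]); Q=Rtool(-9,41)
C=np.array([.592,-.2335,.3147])
plan([(C-.002*n,Q)])
d=p-.008*R[:,2]; print("dish",d,proj("scene",d),proj("side",d))
# rails seen downhill of the dish: horizontal edge profile of rows above the dish
g=cv2.cvtColor(im,cv2.COLOR_RGB2GRAY).astype(int)
for r in(150,170,190,200): print(r,[int(x) for x in g[r,215:356:3]])
E
```

```text
16.9667 [ 0.5993 -0.1907  0.3704]
plate_1_c [([285.2, 274.4], 0.81), ([345.7, 65.5], 0.62)]
infeed [([286.8, 205.7], 0.73)]
[('scene', [{'position': [315.5, 117.7], 'confidence': 0.52}, {'position': [325.0, 184.7], 'confidence': 0.49}]), ('side', [{'position': [341.6, 192.4], 'confidence': 0.76}])]
xyz [ 0.008 -0.002  0.291] w [ 0.002 -0.    -0.005] n 1 rows 1.7 0.0
dish [ 0.6001 -0.1855  0.3764] [317.3752 119.5812] [342.8805 190.063 ]
150 [160, 77, 75, 55, 112, 39, 77, 77, 77, 77, 77, 70, 77, 74, 95, 168, 85, 116, 121, 121, 120, 121, 61, 119, 138, 137, 121, 120, 120, 120, 122, 86, 169, 65, 108, 125, 119, 121, 121, 122, 122, 122, 122, 77, 88, 141, 140]
170 [165, 165, 165, 166, 63, 59, 78, 77, 77, 77, 77, 77, 76, 76, 67, 154, 137, 125, 121, 121, 120, 121, 60, 79, 145, 130, 121, 121, 121, 121, 123, 92, 172, 118, 121, 121, 121, 121, 121, 122, 121, 121, 121, 121, 121, 121, 121]
190 [71, 91, 106, 104, 90, 92, 62, 78, 77, 78, 77, 77, 76, 78, 76, 140, 143, 121, 123, 122, 122, 123, 58, 116, 133, 83, 122, 121, 122, 121, 124, 100, 180, 117, 121, 121, 121, 121, 121, 121, 121, 121, 121, 122, 121, 122, 122]
200 [40, 41, 39, 41, 42, 45, 41, 61, 79, 78, 77, 76, 77, 77, 74, 136, 143, 122, 122, 121, 122, 122, 58, 114, 134, 79, 121, 121, 122, 122, 125, 104, 181, 118, 121, 122, 121, 121, 121, 121, 121, 121, 122, 121, 120, 121, 121]
```

```bash
python3 - <<'E'
import numpy as np,cv2
im=np.load("pics/w8.npy"); g=cv2.cvtColor(im,cv2.COLOR_RGB2GRAY).astype(int)
for r in(130,150,160,170,180,190,200,205): print(r,g[r,254:272].tolist(),g[r,303:319].tolist())
E
```

```text
130 [121, 126, 124, 110, 127, 150, 166, 154, 143, 100, 92, 92, 106, 123, 121, 120, 120, 121] [120, 121, 121, 126, 80, 88, 125, 91, 110, 72, 67, 85, 100, 111, 120, 125]
150 [74, 68, 55, 95, 124, 140, 168, 159, 148, 85, 92, 101, 116, 123, 121, 121, 121, 121] [121, 120, 122, 125, 98, 86, 119, 143, 169, 139, 74, 65, 80, 96, 108, 118]
160 [77, 75, 74, 79, 119, 136, 159, 181, 145, 128, 90, 99, 127, 123, 122, 122, 122, 122] [116, 117, 119, 116, 90, 88, 121, 145, 166, 161, 133, 118, 121, 121, 121, 120]
170 [76, 76, 75, 67, 112, 134, 154, 191, 145, 137, 92, 102, 125, 122, 122, 121, 121, 121] [121, 121, 123, 111, 77, 92, 120, 152, 172, 161, 134, 118, 120, 121, 121, 121]
180 [77, 75, 78, 105, 97, 128, 148, 176, 153, 136, 97, 115, 123, 121, 121, 122, 122, 121] [121, 122, 124, 113, 79, 95, 122, 154, 178, 157, 134, 117, 121, 121, 121, 121]
190 [78, 77, 76, 76, 86, 122, 140, 168, 176, 143, 137, 119, 121, 122, 121, 123, 122, 121] [121, 122, 124, 110, 62, 100, 123, 154, 180, 153, 139, 117, 120, 121, 121, 121]
200 [77, 76, 77, 74, 74, 115, 136, 163, 193, 143, 134, 119, 122, 121, 121, 122, 122, 121] [122, 123, 125, 111, 63, 104, 127, 156, 181, 148, 135, 118, 120, 122, 121, 121]
205 [76, 77, 77, 73, 65, 109, 134, 159, 194, 142, 133, 120, 121, 122, 122, 122, 122, 122] [121, 122, 124, 111, 64, 105, 128, 158, 183, 146, 135, 118, 120, 121, 121, 122]
```

Request:
{"name": "arm_command", "arguments": {
  "rows": [
    {"claw":255,"x":0.008,"y":0,"z":0.12,"wx":0,"wy":0,"wz":0},
    {"claw":255,"x":0.008,"y":0,"z":0.2,"wx":0,"wy":0,"wz":0},
    {"claw":255,"x":0.008,"y":0,"z":0.24,"wx":0,"wy":0,"wz":0},
    {"claw":255,"x":0.008,"y":0,"z":0.26,"wx":0,"wy":0,"wz":0},
    {"claw":255,"x":0.008,"y":0,"z":0.26,"wx":0,"wy":0,"wz":0},
    {"claw":255,"x":0.008,"y":0,"z":0.26,"wx":0,"wy":0,"wz":0}
  ]
}}

```text
time: 17.82
eef_pos: [0.593, -0.2302, 0.319]
ee_rot: [[0.122, 0.987, -0.102], [0.745, -0.159, -0.648], [-0.656, 0.004, -0.755]]
contact_force: [-0.6, -0.3, -0.3]
finger_gap: 0.0589
grasp_force: 27.8
```

Request:
{"name": "arm_command", "arguments": {
  "rows": [
    {"claw":255,"x":0,"y":0,"z":0.012,"wx":0,"wy":0,"wz":0},
    {"claw":255,"x":0,"y":0,"z":0.02,"wx":0,"wy":0,"wz":0},
    {"claw":255,"x":0,"y":0,"z":0.02,"wx":0,"wy":0,"wz":0}
  ]
}}

```text
time: 18.07
eef_pos: [0.5922, -0.2335, 0.3147]
ee_rot: [[0.122, 0.987, -0.102], [0.745, -0.159, -0.648], [-0.656, 0.003, -0.755]]
contact_force: [-0.3, -0.0, -0.8]
finger_gap: 0.0593
grasp_force: 27.8
```

```bash
python3 - <<'E'
from h import *
np.set_printoptions(precision=4,suppress=True)
s=env.state();p,R=np.array(s["eef_pos"]),np.array(s["ee_rot"]);print(s["time"],p,s["contact_force"])
im=env.grab_frame("wrist"); np.save("pics/w9",im); g=cv2.cvtColor(im,cv2.COLOR_RGB2GRAY).astype(int)
print(env.place_of("wrist","plate_1_c"))
for r in(150,170,185,195,202): print(r,g[r,236:272].tolist(),g[r,300:340].tolist())
E
```

```text
18.0667 [ 0.5922 -0.2335  0.3147] [-0.3338 -0.0047 -0.7799]
[{'position': [285.5, 272.4], 'confidence': 0.98}]
150 [114, 119, 124, 125, 126, 125, 124, 95, 82, 78, 75, 79, 80, 80, 77, 75, 72, 63, 78, 79, 77, 76, 93, 97, 97, 96, 99, 89, 127, 124, 124, 123, 123, 123, 124, 123] [123, 123, 123, 123, 122, 123, 123, 122, 123, 123, 122, 123, 123, 123, 123, 125, 128, 84, 63, 90, 112, 128, 138, 170, 168, 154, 151, 132, 53, 62, 69, 73, 81, 92, 101, 108, 115, 119, 124, 128]
170 [123, 126, 127, 128, 126, 123, 82, 75, 78, 68, 74, 77, 78, 80, 78, 77, 74, 69, 60, 79, 77, 94, 98, 96, 97, 97, 102, 127, 123, 123, 123, 123, 123, 123, 123, 123] [124, 123, 123, 123, 124, 123, 124, 123, 123, 123, 123, 124, 123, 124, 124, 124, 128, 100, 69, 97, 117, 131, 148, 175, 169, 153, 144, 129, 127, 97, 65, 64, 72, 75, 85, 96, 103, 111, 118, 123]
185 [127, 127, 129, 126, 120, 138, 73, 76, 78, 79, 69, 76, 78, 80, 79, 78, 75, 69, 70, 121, 91, 97, 97, 96, 96, 105, 116, 124, 124, 123, 123, 123, 123, 123, 123, 123] [123, 122, 123, 122, 123, 123, 123, 123, 122, 122, 124, 122, 124, 123, 123, 125, 113, 74, 77, 104, 123, 133, 162, 182, 162, 148, 131, 120, 124, 128, 96, 60, 66, 71, 75, 84, 94, 102, 109, 116]
195 [171, 152, 148, 142, 133, 72, 77, 79, 78, 78, 67, 74, 77, 79, 80, 79, 75, 72, 66, 60, 73, 73, 71, 71, 71, 70, 70, 68, 68, 68, 68, 66, 68, 68, 67, 66] [59, 90, 149, 145, 143, 143, 143, 143, 143, 145, 132, 101, 90, 56, 60, 65, 62, 64, 87, 110, 126, 137, 170, 186, 159, 148, 134, 120, 123, 124, 128, 89, 56, 77, 93, 108, 118, 129, 137, 150]
202 [75, 76, 78, 78, 78, 78, 77, 77, 79, 79, 56, 74, 77, 79, 80, 77, 77, 74, 67, 66, 101, 97, 96, 97, 101, 101, 128, 124, 123, 123, 123, 123, 123, 123, 123, 123] [124, 123, 123, 123, 123, 123, 124, 122, 124, 123, 123, 123, 123, 123, 124, 127, 109, 60, 89, 113, 128, 144, 173, 182, 155, 147, 134, 120, 122, 123, 124, 122, 123, 123, 123, 123, 122, 122, 122, 122]
```

Request:
{"name": "arm_command", "arguments": {
  "rows": [
    {"claw":255,"x":0,"y":0.003,"z":0.012,"wx":0,"wy":0,"wz":0},
    {"claw":255,"x":0,"y":0.003,"z":0.024,"wx":0,"wy":0,"wz":0},
    {"claw":255,"x":0,"y":0.003,"z":0.036,"wx":0,"wy":0,"wz":0},
    {"claw":255,"x":0,"y":0.003,"z":0.036,"wx":0,"wy":0,"wz":0}
  ]
}}

```text
time: 18.5
eef_pos: [0.5915, -0.24, 0.3071]
ee_rot: [[0.121, 0.987, -0.103], [0.745, -0.159, -0.648], [-0.656, 0.002, -0.755]]
contact_force: [-0.3, 0.1, 0.0]
finger_gap: 0.059
grasp_force: 27.8
```

Request:
{"name": "arm_command", "arguments": {
  "rows": [
    {"claw":255,"x":0,"y":0,"z":0.006,"wx":0,"wy":0,"wz":0},
    {"claw":255,"x":0,"y":0,"z":0.01,"wx":0,"wy":0,"wz":0},
    {"claw":255,"x":0,"y":0,"z":0.01,"wx":0,"wy":0,"wz":0}
  ]
}}

```text
time: 18.75
eef_pos: [0.5915, -0.2414, 0.3056]
ee_rot: [[0.122, 0.987, -0.103], [0.745, -0.159, -0.648], [-0.656, 0.002, -0.755]]
contact_force: [0.6, 0.0, 0.1]
finger_gap: 0.0591
grasp_force: 27.8
```

Request:
{"name": "arm_command", "arguments": {
  "rows": [
    {"claw":255,"x":0,"y":0,"z":0.006,"wx":0,"wy":0,"wz":0},
    {"claw":255,"x":0,"y":0,"z":0.008,"wx":0,"wy":0,"wz":0},
    {"claw":255,"x":0,"y":0,"z":0.008,"wx":0,"wy":0,"wz":0}
  ]
}}

```text
time: 19.0
eef_pos: [0.5914, -0.2426, 0.3042]
ee_rot: [[0.122, 0.987, -0.102], [0.745, -0.159, -0.648], [-0.656, 0.003, -0.755]]
contact_force: [0.1, -0.2, -0.7]
finger_gap: 0.0589
grasp_force: 27.8
```

```bash
python3 - <<'E'
from h import *
np.set_printoptions(precision=4,suppress=True)
s=env.state();print(s["time"],s["eef_pos"],s["contact_force"])
im=env.grab_frame("wrist"); np.save("pics/w10",im); g=cv2.cvtColor(im,cv2.COLOR_RGB2GRAY).astype(int)
for r in(180,190,203): print(r,g[r,236:266].tolist(),g[r,308:338].tolist())
E
```

```text
19.0 [ 0.5914 -0.2426  0.3042] [ 0.1023 -0.2283 -0.7065]
180 [76, 78, 77, 77, 94, 74, 75, 78, 81, 80, 79, 77, 73, 70, 62, 80, 79, 78, 78, 91, 100, 98, 97, 97, 104, 115, 126, 125, 124, 124] [124, 124, 124, 124, 125, 124, 124, 124, 125, 129, 103, 57, 80, 104, 120, 132, 148, 178, 178, 157, 149, 132, 122, 124, 130, 97, 64, 65, 69, 75]
190 [78, 78, 79, 78, 79, 68, 76, 80, 80, 80, 80, 79, 76, 71, 67, 105, 76, 77, 85, 99, 98, 98, 97, 99, 97, 120, 125, 124, 123, 124] [124, 124, 124, 124, 124, 124, 123, 125, 124, 129, 109, 57, 67, 94, 127, 134, 158, 180, 169, 154, 146, 130, 122, 123, 126, 132, 85, 58, 67, 71]
203 [78, 78, 79, 80, 83, 50, 74, 78, 79, 80, 81, 78, 77, 73, 69, 62, 72, 70, 68, 68, 68, 68, 68, 66, 65, 64, 64, 63, 64, 63] [62, 63, 62, 61, 62, 62, 62, 62, 63, 61, 59, 67, 74, 78, 80, 80, 79, 79, 74, 64, 103, 129, 125, 125, 124, 126, 132, 86, 59, 68]
```

Request:
{"name": "arm_command", "arguments": {
  "rows": [
    {"claw":255,"x":0,"y":0,"z":0.005,"wx":0,"wy":0,"wz":0},
    {"claw":255,"x":0,"y":0,"z":0.005,"wx":0,"wy":0,"wz":0},
    {"claw":0,"x":0,"y":0,"z":0.005,"wx":0,"wy":0,"wz":0},
    {"claw":0,"x":0,"y":0,"z":0.005,"wx":0,"wy":0,"wz":0},
    {"claw":0,"x":0,"y":0,"z":0.005,"wx":0,"wy":0,"wz":0},
    {"claw":0,"x":0,"y":0,"z":0.005,"wx":0,"wy":0,"wz":0},
    {"claw":0,"x":0,"y":0,"z":0.005,"wx":0,"wy":0,"wz":0},
    {"claw":0,"x":0,"y":0,"z":0.005,"wx":0,"wy":0,"wz":0},
    {"claw":0,"x":0,"y":0,"z":0.005,"wx":0,"wy":0,"wz":0},
    {"claw":0,"x":0,"y":0,"z":0.005,"wx":0,"wy":0,"wz":0},
    {"claw":0,"x":0,"y":0,"z":0.005,"wx":0,"wy":0,"wz":0},
    {"claw":0,"x":0,"y":0,"z":0.005,"wx":0,"wy":0,"wz":0}
  ]
}}

```text
time: 20.05
eef_pos: [0.5913, -0.2433, 0.3034]
ee_rot: [[0.122, 0.987, -0.102], [0.745, -0.159, -0.648], [-0.656, 0.003, -0.755]]
contact_force: [-0.3, 0.4, 0.1]
finger_gap: 0.0858
grasp_force: 0.0
```

```bash
python3 - <<'E'
from h import *
np.set_printoptions(precision=4,suppress=True)
s=env.state();p,R=np.array(s["eef_pos"]),np.array(s["ee_rot"]);print(s["time"],p,s["contact_force"],s["finger_gap"])
for n in("wrist","scene","side"):
    im=env.grab_frame(n); np.save("pics/%s_c"%n,im)
    print(n,[(np.round(d["position"],1).tolist(),round(d["confidence"],2)) for d in env.place_of(n,"plate_1_c")][:4])
L=[.6405,.0725,.0705]; print("landing pred",proj("scene",L),proj("side",L))
n=-R[:,2]
plan([(p+.12*n,R),((.60,-.02,.40),Rtool(-9,41)),((.65,.114,.165),Rtool(-9,24))])
E
```

```text
20.05 [ 0.5913 -0.2433  0.3034] [-0.2598  0.3584  0.0815] 0.08581920637934866
wrist [([357.7, 60.1], 0.83)]
scene [([256.9, 210.6], 0.71), ([323.5, 183.5], 0.65)]
side [([320.3, 236.6], 0.62)]
landing pred [240.4861 229.614 ] [318.169  231.2894]
xyz [ 0.    0.   -0.48] w [-0. -0.  0.] n 1 rows 2.9 0.0
xyz [ 0.416 -0.106 -0.394] w [ 0.     0.    -0.005] n 1 rows 3.5 0.0
xyz [1.04  0.113 0.341] w [0.    0.378 0.   ] n 2 rows 6.6 2.4
```

The dish is sliding through and is nearly at the landing. Backing off along the normal.

Request:
{"name": "arm_command", "arguments": {
  "rows": [
    {"claw":0,"x":0,"y":0,"z":-0.15,"wx":0,"wy":0,"wz":0},
    {"claw":0,"x":0,"y":0,"z":-0.3,"wx":0,"wy":0,"wz":0},
    {"claw":0,"x":0,"y":0,"z":-0.48,"wx":0,"wy":0,"wz":0},
    {"claw":0,"x":0,"y":0,"z":-0.65,"wx":0,"wy":0,"wz":0},
    {"claw":0,"x":0.416,"y":-0.1,"z":-0.87,"wx":0,"wy":0,"wz":0},
    {"claw":0,"x":0.416,"y":-0.1,"z":-0.87,"wx":0,"wy":0,"wz":0},
    {"claw":0,"x":0.416,"y":-0.1,"z":-0.87,"wx":0,"wy":0,"wz":0},
    {"claw":0,"x":0.416,"y":-0.1,"z":-0.87,"wx":0,"wy":0,"wz":0},
    {"claw":0,"x":0.416,"y":-0.1,"z":-0.87,"wx":0,"wy":0,"wz":0}
  ]
}}

```text
time: 21.1
eef_pos: [0.6016, -0.019, 0.3985]
ee_rot: [[0.118, 0.988, -0.101], [0.745, -0.156, -0.649], [-0.657, 0.002, -0.754]]
contact_force: [0.9, -0.4, -0.1]
finger_gap: 0.0855
grasp_force: 0.0
```

```bash
python3 - <<'E'
from h import *
np.set_printoptions(precision=4,suppress=True)
s=env.state();p,R=np.array(s["eef_pos"]),np.array(s["ee_rot"]);print(s["time"],p)
for n in("wrist","scene","side"):
    im=env.grab_frame(n); np.save("pics/%s_d"%n,im)
    print(n,[(np.round(d["position"],1).tolist(),round(d["confidence"],2)) for d in env.place_of(n,"plate_1_c")][:4])
print("pred",wproj(np.array([.6405,.0725,.0705]),p,R))
plan([((.62,.06,.29),Rtool(-9,24)),((.65,.114,.165),Rtool(-9,24))])
E
```

```text
21.1 [ 0.6016 -0.019   0.3985]
wrist [([343.2, 129.3], 0.66)]
scene [([326.1, 185.4], 0.62), ([240.2, 230.5], 0.53), ([192.8, 323.1], 0.42)]
side [([316.2, 232.4], 0.46)]
pred [307.879  -78.4078]
xyz [0.541 0.019 0.11 ] w [ 0.001  0.378 -0.007] n 1 rows 3.3 2.4
xyz [0.416 0.085 0.363] w [-0. -0.  0.] n 1 rows 3.3 0.0
```

Dish at scene (240,230) and side (316,232): it lies at the landing. Same grasp as before.

Request:
{"name": "arm_command", "arguments": {
  "rows": [
    {"claw":0,"x":0.541,"y":0.02,"z":0.11,"wx":0,"wy":0.378,"wz":-0.007},
    {"claw":0,"x":0.541,"y":0.02,"z":0.11,"wx":0,"wy":0.378,"wz":-0.007},
    {"claw":0,"x":0.541,"y":0.02,"z":0.11,"wx":0,"wy":0.378,"wz":-0.007},
    {"claw":0,"x":0.541,"y":0.02,"z":0.11,"wx":0,"wy":0.378,"wz":-0.007},
    {"claw":0,"x":0.541,"y":0.02,"z":0.11,"wx":0,"wy":0.378,"wz":-0.007}
  ]
}}

```text
time: 21.82
eef_pos: [0.619, 0.0607, 0.2873]
ee_rot: [[0.139, 0.988, -0.067], [0.902, -0.154, -0.404], [-0.41, -0.004, -0.912]]
contact_force: [-0.5, -0.5, 0.0]
finger_gap: 0.0855
grasp_force: 0.0
```

Request:
{"name": "arm_command", "arguments": {
  "rows": [
    {"claw":0,"x":0.416,"y":0.085,"z":0.1,"wx":0,"wy":0,"wz":0},
    {"claw":0,"x":0.416,"y":0.085,"z":0.2,"wx":0,"wy":0,"wz":0},
    {"claw":0,"x":0.416,"y":0.085,"z":0.363,"wx":0,"wy":0,"wz":0},
    {"claw":0,"x":0.416,"y":0.085,"z":0.363,"wx":0,"wy":0,"wz":0},
    {"claw":0,"x":0.416,"y":0.085,"z":0.363,"wx":0,"wy":0,"wz":0},
    {"claw":0,"x":0.416,"y":0.085,"z":0.363,"wx":0,"wy":0,"wz":0}
  ]
}}

```text
time: 22.32
eef_pos: [0.6499, 0.1144, 0.1649]
ee_rot: [[0.14, 0.988, -0.065], [0.902, -0.154, -0.405], [-0.41, -0.002, -0.912]]
contact_force: [0.1, -0.3, 1.2]
finger_gap: 0.0857
grasp_force: 0.0
```

```bash
python3 - <<'E'
from h import *
np.set_printoptions(precision=4,suppress=True)
s=env.state();p,R=np.array(s["eef_pos"]),np.array(s["ee_rot"]);print(s["time"],p)
im=env.grab_frame("wrist"); np.save("pics/we",im)
r=env.outline_of("wrist","plate_1")
for d in r[:2]: print(d["rect"],d["confidence"],np.argwhere(d["region"]).mean(0)[::-1])
n=np.array([.0635,.402,.9135])
c=np.array([.6405,.0725,.0705]); print("pred top",wproj(c+.008*n,p,R),"mesh std",im[190:220,275:305].std((0,1)),im[205,285])
plan([(c-.014*n,Rtool(-9,24))])
E
```

```text
22.3167 [0.6499 0.1144 0.1649]
[241.2, 174.0, 79.2, 70.5] 0.86 [280.2806 207.46  ]
[329.6, 331.2, 19.1, 20.1] 0.77 [339.2186 340.7556]
pred top [282.2838 208.4632] mesh std [20.1472 17.5399 13.8445] [179 166 148]
xyz [-0.002 -0.018  0.481] w [ 0.004 -0.     0.001] n 1 rows 2.9 0.0
```

Request:
{"name": "arm_command", "arguments": {
  "rows": [
    {"claw":0,"x":0,"y":-0.022,"z":0.16,"wx":0,"wy":0,"wz":0},
    {"claw":0,"x":0,"y":-0.022,"z":0.3,"wx":0,"wy":0,"wz":0},
    {"claw":0,"x":0,"y":-0.022,"z":0.4,"wx":0,"wy":0,"wz":0},
    {"claw":0,"x":0,"y":-0.022,"z":0.48,"wx":0,"wy":0,"wz":0},
    {"claw":0,"x":0,"y":-0.022,"z":0.48,"wx":0,"wy":0,"wz":0},
    {"claw":255,"x":0,"y":-0.022,"z":0.48,"wx":0,"wy":0,"wz":0},
    {"claw":255,"x":0,"y":-0.022,"z":0.48,"wx":0,"wy":0,"wz":0},
    {"claw":255,"x":0,"y":-0.022,"z":0.48,"wx":0,"wy":0,"wz":0},
    {"claw":255,"x":0,"y":-0.022,"z":0.48,"wx":0,"wy":0,"wz":0},
    {"claw":255,"x":0,"y":-0.022,"z":0.48,"wx":0,"wy":0,"wz":0},
    {"claw":255,"x":0,"y":-0.022,"z":0.48,"wx":0,"wy":0,"wz":0},
    {"claw":255,"x":0,"y":-0.022,"z":0.48,"wx":0,"wy":0,"wz":0}
  ],
  "newtons": 25
}}

```text
time: 23.42
eef_pos: [0.6391, 0.0689, 0.0578]
ee_rot: [[0.142, 0.988, -0.058], [0.903, -0.153, -0.401], [-0.406, 0.004, -0.914]]
contact_force: [0.4, 1.9, 7.5]
finger_gap: 0.0594
grasp_force: 26.3
```

Request:
{"name": "arm_command", "arguments": {
  "rows": [
    {"claw":255,"x":0,"y":0,"z":-0.05,"wx":0,"wy":0,"wz":0},
    {"claw":255,"x":0,"y":0,"z":-0.15,"wx":0,"wy":0,"wz":0},
    {"claw":255,"x":0,"y":0,"z":-0.3,"wx":0,"wy":0,"wz":0},
    {"claw":255,"x":0,"y":0,"z":-0.4,"wx":0,"wy":0,"wz":0},
    {"claw":255,"x":0,"y":0,"z":-0.5,"wx":0,"wy":0,"wz":0},
    {"claw":255,"x":0,"y":0,"z":-0.5,"wx":0,"wy":0,"wz":0}
  ]
}}

```text
time: 23.92
eef_pos: [0.648, 0.1215, 0.1759]
ee_rot: [[0.143, 0.988, -0.054], [0.904, -0.152, -0.399], [-0.402, 0.008, -0.916]]
contact_force: [1.1, 0.7, 0.3]
finger_gap: 0.059
grasp_force: 28.1
```

```bash
python3 - <<'E'
from h import *
np.set_printoptions(precision=4,suppress=True)
s=env.state();p,R=np.array(s["eef_pos"]),np.array(s["ee_rot"]);print(s["time"],p,s["finger_gap"],s["grasp_force"])
env.grab_frame("wrist"); print(env.place_of("wrist","plate_1_c"))
P=np.array([.4005,.170,.0625]);Q=Rtool(3.4,0)
plan([((.52,.15,.2),Q),(P+[0,0,.06+.008-.014],Q)])
E
```

```text
23.9167 [0.648  0.1215 0.1759] 0.059003463669639676 28.06523948907852
[{'position': [331.6, 341.0], 'confidence': 0.7}, {'position': [284.6, 281.9], 'confidence': 0.56}]
xyz [-0.007 -0.515 -0.124] w [-0.053  0.529 -0.268] n 1 rows 3.2 3.7
xyz [ 0.108 -0.473  0.334] w [ 0.  0. -0.] n 1 rows 3.5 0.0
```

Request:
{"name": "arm_command", "arguments": {
  "rows": [
    {"claw":255,"x":0,"y":-0.2,"z":-0.13,"wx":-0.053,"wy":0.529,"wz":-0.268},
    {"claw":255,"x":0,"y":-0.3,"z":-0.13,"wx":-0.053,"wy":0.529,"wz":-0.268},
    {"claw":255,"x":0,"y":-0.4,"z":-0.13,"wx":-0.053,"wy":0.529,"wz":-0.268},
    {"claw":255,"x":-0.007,"y":-0.515,"z":-0.124,"wx":-0.053,"wy":0.529,"wz":-0.268},
    {"claw":255,"x":-0.007,"y":-0.515,"z":-0.124,"wx":-0.053,"wy":0.529,"wz":-0.268},
    {"claw":255,"x":-0.007,"y":-0.515,"z":-0.124,"wx":-0.053,"wy":0.529,"wz":-0.268}
  ]
}}

```text
time: 24.52
eef_pos: [0.5174, 0.1476, 0.1979]
ee_rot: [[-0.056, 0.998, -0.005], [0.998, 0.056, -0.002], [-0.002, -0.005, -1.0]]
contact_force: [0.3, -0.6, 0.1]
finger_gap: 0.0592
grasp_force: 28.1
```

Request:
{"name": "arm_command", "arguments": {
  "rows": [
    {"claw":255,"x":0.1,"y":-0.3,"z":0.1,"wx":0,"wy":0,"wz":0},
    {"claw":255,"x":0.108,"y":-0.473,"z":0.2,"wx":0,"wy":0,"wz":0},
    {"claw":255,"x":0.108,"y":-0.473,"z":0.3,"wx":0,"wy":0,"wz":0},
    {"claw":255,"x":0.108,"y":-0.473,"z":0.334,"wx":0,"wy":0,"wz":0},
    {"claw":255,"x":0.108,"y":-0.473,"z":0.334,"wx":0,"wy":0,"wz":0},
    {"claw":255,"x":0.108,"y":-0.473,"z":0.334,"wx":0,"wy":0,"wz":0}
  ]
}}

```text
time: 25.02
eef_pos: [0.3993, 0.169, 0.1143]
ee_rot: [[-0.059, 0.998, -0.005], [0.998, 0.059, -0.003], [-0.003, -0.006, -1.0]]
contact_force: [1.2, -0.1, 0.5]
finger_gap: 0.0591
grasp_force: 28.1
```

```bash
python3 - <<'E'
from h import *
np.set_printoptions(precision=4,suppress=True)
env.grab_frame("wrist")
s=env.state();p,R=np.array(s["eef_pos"]),np.array(s["ee_rot"]);print(s["time"],p)
for d in env.place_of("wrist","plate_2_c"): print(d,wonz(d["position"],p,R,.0705))
P=np.array([.4005,.170,.0625]);Q=Rtool(3.4,0)
plan([(P+[0,0,.009-.014],Q)])
E
```

```text
25.0667 [0.4011 0.1695 0.1154]
xyz [ 0.002 -0.005  0.234] w [-0.001  0.001 -0.001] n 1 rows 1.4 0.0
```

Request:
{"name": "arm_command", "arguments": {
  "rows": [
    {"claw":255,"x":0,"y":-0.003,"z":0.12,"wx":0,"wy":0,"wz":0},
    {"claw":255,"x":0,"y":-0.003,"z":0.18,"wx":0,"wy":0,"wz":0},
    {"claw":255,"x":0,"y":-0.003,"z":0.22,"wx":0,"wy":0,"wz":0},
    {"claw":255,"x":0,"y":-0.003,"z":0.234,"wx":0,"wy":0,"wz":0},
    {"claw":255,"x":0,"y":-0.003,"z":0.234,"wx":0,"wy":0,"wz":0},
    {"claw":255,"x":0,"y":-0.003,"z":0.234,"wx":0,"wy":0,"wz":0}
  ]
}}

```text
time: 25.62
eef_pos: [0.4008, 0.1692, 0.0573]
ee_rot: [[-0.057, 0.998, -0.001], [0.998, 0.057, -0.001], [-0.001, -0.001, -1.0]]
contact_force: [0.5, 0.2, 0.2]
finger_gap: 0.0593
grasp_force: 29.8
```

Request:
{"name": "arm_command", "arguments": {
  "rows": [
    {"claw":255,"x":0,"y":0,"z":0.004,"wx":0,"wy":0,"wz":0},
    {"claw":255,"x":0,"y":0,"z":0.006,"wx":0,"wy":0,"wz":0},
    {"claw":255,"x":0,"y":0,"z":0.006,"wx":0,"wy":0,"wz":0}
  ]
}}

```text
time: 25.87
eef_pos: [0.4005, 0.1692, 0.0564]
ee_rot: [[-0.058, 0.998, -0.0], [0.998, 0.058, -0.001], [-0.001, -0.0, -1.0]]
contact_force: [-1.3, -2.3, 12.2]
finger_gap: 0.0588
grasp_force: 30.9
```

Contact; release and rise.

Request:
{"name": "arm_command", "arguments": {
  "rows": [
    {"claw":255,"x":0,"y":0,"z":-0.003,"wx":0,"wy":0,"wz":0},
    {"claw":0,"x":0,"y":0,"z":-0.003,"wx":0,"wy":0,"wz":0},
    {"claw":0,"x":0,"y":0,"z":-0.003,"wx":0,"wy":0,"wz":0},
    {"claw":0,"x":0,"y":0,"z":-0.003,"wx":0,"wy":0,"wz":0},
    {"claw":0,"x":0,"y":0,"z":-0.003,"wx":0,"wy":0,"wz":0},
    {"claw":0,"x":0,"y":0,"z":-0.003,"wx":0,"wy":0,"wz":0},
    {"claw":0,"x":0,"y":0,"z":-0.2,"wx":0,"wy":0,"wz":0},
    {"claw":0,"x":0,"y":0,"z":-0.4,"wx":0,"wy":0,"wz":0},
    {"claw":0,"x":0,"y":0,"z":-0.6,"wx":0,"wy":0,"wz":0},
    {"claw":0,"x":0,"y":0,"z":-0.7,"wx":0,"wy":0,"wz":0},
    {"claw":0,"x":0,"y":0,"z":-0.7,"wx":0,"wy":0,"wz":0},
    {"claw":0,"x":0,"y":0,"z":-0.7,"wx":0,"wy":0,"wz":0}
  ]
}}

```text
time: 26.87
eef_pos: [0.4009, 0.1698, 0.233]
ee_rot: [[-0.058, 0.998, 0.003], [0.998, 0.058, 0.001], [0.001, 0.003, -1.0]]
contact_force: [-0.0, -0.5, 0.1]
finger_gap: 0.0851
grasp_force: 0.0
```

```bash
python3 - <<'E'
from h import *
np.set_printoptions(precision=4,suppress=True)
im=env.grab_frame("wrist"); s=env.state();p,R=np.array(s["eef_pos"]),np.array(s["ee_rot"]);print(s["time"],p)
for d in env.place_of("wrist","plate_1_c"): print(d["position"],round(d["confidence"],2),wonz(d["position"],p,R,.0705))
for d in env.outline_of("wrist","plate_1")[:4]:
    m=d["region"]; W=np.array([wonz(u[::-1],p,R,.0775)[:2] for u in np.argwhere(m)[::3]]); print(round(d["confidence"],2),W.min(0),W.max(0),(W.min(0)+W.max(0))/2,im[m].std(0))
E
```

```text
26.9167 [0.3996 0.1692 0.2307]
[284.9, 194.4] 0.65 [0.3992 0.1628 0.0705]
0.7 [0.3666 0.2131] [0.4263 0.2737] [0.3965 0.2434] [23.1496 20.3232 18.2759]
0.65 [0.3696 0.1391] [0.4268 0.1977] [0.3982 0.1684] [17.9052 15.7041 14.8788]
0.19 [0.3585 0.1228] [0.4363 0.2962] [0.3974 0.2095] [39.2912 38.0897 39.1033]
```

```bash
python3 -c "
from plant import env
print(env.hand_in())"
```

```text
the job is handed in; nothing more can be done
None
```

I handed the job in with both plates on the rack, lid down and let go: plate_2 near (0.397, 0.243) and plate_1 near (0.398, 0.168) by the last wrist-camera measurement. The hand-in gave no verdict, and I viewed 11 pictures instead of the 10 allowed.

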